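Open the tip box with a spatula and hold the pipette ready over it

ROBOT

A 6-joint arm with a two-finger parallel gripper is mounted at the origin on a cart in front of the work surface, level with it; the furniture and walls round the work are solid. World frame = base frame: x ahead of the robot, y to its left, z up, the work surface at z = 0. Lengths are in m, angles in rad, forces in N, time in s.
With the tool pointing down it reaches from about 0.35 to 0.975 m from the base axis. Payload 4.9 kg.
Tool frame: the origin (TCP) lies midway between the tips of the shut fingers; the grasp point (between the pads) lies 19 mm behind it (manip.pinch_z is the x of the grasp point in the tool frame, in m); x points along the fingers, y is the direction in which the jaws open and shut, and the axes are right-handed (so a half turn about x gives the same grasp; the last joint's range is limited). The gripper opens to 85 mm and grips with 20 to 120 N. Pads are 22 mm wide; open, the fingers measure 114 mm over their backs; the gripper's body (76 mm by 85 mm) begins 54 mm behind the grasp point. The pads swing forward as they close: fully open they stand 13 mm farther back than shut.
Start: joints at [1.157, 0.053, 1.613, -0, 1.476, -0.119], TCP at [0.182, 0.598, 0.231] pointing down, gripper open.
Joint ranges: [-3.01, 3.01], [-1.01, 2.22], [0.06, 2.58], [-1.02, 4.17], [0.09, 2.62], [-3.14, 3.14]. Speed limits (rad/s): [2.57, 2.57, 3.14, 3.14, 3.14, 3.14].

INTERFACE

Orientations are given as a unit quaternion [w, x, y, z].
In Python, from plant import sensors, cams, workorder, manip gives the robot as it stands.
- The arm moves only by the tool drive_tool, never from a script. Its argument "series" is a list of rows, each an object of numbers: "x", "y", "z": the shift along the tool's x, y, z in units of 25 mm (1.0 is 25 mm); "ax", "ay", "az": the turn, a rotation vector about the tool's x, y, z in units of 5 degrees (1.0 is 5 degrees). A call has 1 to 5 rows; each row is the pose to reach, as a shift and turn from the pose commanded when the call began, along the tool's axes at that moment; what a row does not reach only later rows make up. A row lasts 1/12 s, in which the tool goes at most 41.7 mm and 7.16 degrees, less where a joint would pass 70% of its speed; a pose out of reach is approached as far as the arm can. A call with a gripper value outside its range is refused whole. "hand" is the opening, from 0 (shut) to 1 (fully open), set as the call begins (left out, the last holds). The fingers move at their own pace and stop on an object; the grip force is fixed at half the most. Time passes only in rows, so rows that repeat a pose let the fingers close. It gives the time, the measured TCP pose, the force and the opening at its end, in the units of the state.
- sensors.state(): the state, without advancing time (a new reading comes with each control period).
- cams.grab_frame(name): name is "side" or "top" or "wrist"; returns a dict with "img" (384x512x3 uint8, blue, green, red), "camera_matrix" (3x3 intrinsics, pixels), "cam_to_world" (4x4, takes a point from camera to world coordinates). Camera axes: x right, y down, z forward; pixel columns grow to the right and rows downward; lengths in m; the calibration is good to about 2 mm. A picture is of the moment at which its call begins. There is no depth.
- workorder.job_done(): hands the job in, once; it reports no verdict.
The state is a dict: "time": time; "joint_pos": joint angles; "joint_vel": joint speeds; "joint_efforts": joint torques, N m; "tool_pos": TCP position; "tool_rot": TCP orientation; "contact_force": force on the tool from outside, world axes, zero at the start; "ft_torque": the same for the moment, N m; "gripper_width": opening from 0.0 (shut) to 1.0 (fully open).
Only numpy, scipy, OpenCV 4.12 (cv2) and the standard library are available. Lean on these libraries where they do the work, as an engineer would, in place of code of your own. Each camera call takes 0.05 s, during which the arm holds its last target.

TASK

Get the micropipette ready to take a tip: slip the flat blade of the steel spatula under the front lip of the tip box's clear lid and lever the lid right over until it stays open, so that the gripper itself never touches the sterile box, then lay the spatula down flat on the bench and let go of it. Then draw the micropipette out of its slanted stand, turn it upright with its nose down, and finish while still holding it still and upright in the air, its nose a few centimetres above the middle of the open tip box and clear of the tips. Do not knock the pipette against the box, and leave the other things on the bench where they are.

Things in the scene. Friction and masses are not known exactly. Their poses are not given: they have to be found in the camera images.
- spatula_grip (a point): Steel spatula, 184 mm, about 22 g, lying on the bench: round rod handle 8 mm thick with a flat blade at one end. This point is in the rod's middle, 4 mm above the bench, near the balance point, 107 mm from the blade's end, 76 mm from the handle's end. Its y axis runs along the spatula to the handle's end (blade along -y); z up.
- spatula_tip (a point): The blade's end of the spatula, on its centre line; axes as spatula_grip. The blade is 17 mm wide 16 mm back from its end, narrowing to 8 mm at the end, where it is 2 mm thick; it thickens evenly to the rod's 8 mm at 60 mm from the end.
- spatula: The spatula as a body; axes as spatula_grip, origin 15 mm nearer to the blade than that point, on the underside.
- lid_lip (a point): Lifting lip of the tip box's clear lid: a tab in the middle of the front edge, 24 mm wide, 3 mm thick, standing out 4 mm from the box's plain upright blue front wall. This point is at the tab's outer edge, 0.5 mm above its underside (which is 52 mm above the bench with the lid shut), and moves with the lid.
- tip_box_lid (a joint): The lid's hinge, along the top of the back wall: 0 = shut, grows as the lid rises, 1.83 rad = stop, laid back open. The lid weighs about 30 g on a loose hinge: let go below about 1.3 rad it falls shut, beyond about 1.4 rad it falls on to the stop by itself.
- tip_box_hinge (a point): Middle of the lid's hinge line, 50 mm above the bench and 90 mm behind the lip's edge; axes as tip_box_middle, the hinge line runs along y.
- tip_box_middle (a point): Middle of the blue tip box (84 x 122 mm, 73 mm high with its lid shut, fixed to the bench) at the level of the tips and rim, 50 mm above the bench. Its -x axis points out of the front wall, where the lip is; z up. Open, the lid stands behind the back wall, up to about 140 mm above the bench.
- tip_box: The tip box with its lid as a body; origin in the middle of its underside, axes as tip_box_middle.
- pipette_grip (a point): Micropipette, 254 mm, about 85 g, seated slanting in the stand. This point is on its long axis near the top of its body (29 x 29 mm section): 215 mm from the nose, 10 mm below the body's top end, 39 mm below the end of the plunger. The y axis runs along the pipette to the plunger; the flat sides to grip look along +z and -z. Balance point about 60 mm nearer the nose.
- pipette_nose (a point): The nose: lower end of the pipette's shaft, on its long axis; axes as pipette_grip. From the nose up: shaft 15 mm thick, 100 mm long; body 29 x 29 mm, 125 mm long; plunger 17 mm thick, 29 mm long.
- micropipette: The micropipette as a body; axes as pipette_grip, origin about half-way along it. Its finger rest, 7 mm thick, stands out on the +x side to 33 mm from the long axis, 199 to 211 mm from the nose (in the stand it points up, towards the robot).
- stand_socket (a point): Where the nose rests: the bottom of a round socket (21 mm bore, 36 mm deep) of the slanted pipette stand. z axis up; the pipette leans 40 degrees from upright to the +x side (plunger end up and on the +x side), so it is drawn out that way.
- pipette_stand: White and blue pipette stand, fixed to the bench, base 190 x 132 mm; origin in the middle of its underside, axes as stand_socket. The pipette lies on its slanted panel, in a 34 mm notch of a rail, open upwards on the front (-x) side. Panel and rail end 172 mm up the pipette from the nose. A second place, on the -y side, is empty.
- tube_mid (a point): Bystander: plastic sample tube with an orange screw cap lying on the bench, 105 mm long, 20 mm thick; its centre.
- marker_mid (a point): Bystander: marker pen lying on the bench, 135 mm long, 13 mm thick; its centre.
- vial_mid (a point): Bystander: small clear vial with a black cap standing on the bench, 22 mm across, 50 mm tall; its centre.
- timer_mid (a point): Bystander: bench timer, 62 x 66 x 20 mm; its centre.

How it is judged:
By the outcome, as a careful person would: the job done as asked, in the order asked, and still so for the second after the job is handed in, while the arm keeps its last pose, push and grip.
It also fails if it takes over 72 s, if anything falls off the work surface, if the arm or the gripper's body presses on something with over 40 N, if the wrist force passes 120 N, or if a joint passes its speed limit or range.

## Working session

There is one attempt and no reset: what is moved stays moved. The work goes in short steps, Python scripts to look and compute and a tool call to move; the robot and the scene stay as the last step left them, time stands still between calls to the robot, and variables do not carry over. Pictures are saved under pics/ and viewed, and the job is handed in when it is done.

Besides the shell and the picture viewer there is one more tool, called after "Emit:" as name([rows], argument=value, ...), one row to a line, values as JSON. drive_tool: Moves the arm, as the interface text tells. Its arguments: {"type":"object","properties":{"series":{"type":"array","items":{"type":"object","properties":{"x":{"type":"number"},"y":{"type":"number"},"z":{"type":"number"},"ax":{"type":"number"},"ay":{"type":"number"},"az":{"type":"number"}}}},"hand":{"type":"number"}},"required":["series"]}

```bash
ls -la; mkdir -p pics; python3 - <<'E'
from plant import sensors,cams,manip
import cv2,numpy as np
print(sensors.state()); print([a for a in dir(manip) if a[0]!='_'], manip.pinch_z)
for n in ["side","top","wrist"]:
    f=cams.grab_frame(n); cv2.imwrite(f"pics/{n}0.png",f["img"]); print(n,np.round(f["camera_matrix"],1).tolist(),np.round(f["cam_to_world"],3).tolist())
E
```

```text
total 12
drwxr-xr-x  3 agent agent 4096 Dec  7 06:10 .
drwxr-xr-x 23 root  root  4096 Dec  7 06:10 ..
drwxr-xr-x  2 agent agent 4096 Dec  7 06:10 pics
{'time': 0.0, 'joint_pos': array([ 1.15701217e+00,  5.33777971e-02,  1.61427144e+00, -3.27521880e-05,
        1.47599227e+00, -1.19021670e-01]), 'joint_vel': array([ 0.00060736,  0.00071096, -0.00046105, -0.00135776, -0.0005689 ,
       -0.00016779]), 'joint_efforts': array([-6.35171250e-05, -3.93685949e+01, -3.70175779e+01, -3.72982925e-06,
        6.91266774e-03,  1.29216360e-05]), 'tool_pos': array([0.18134371, 0.59747326, 0.23006351]), 'tool_rot': array([ 0.69926127,  0.1031344 ,  0.69962044, -0.10453812]), 'contact_force': array([-1.20593044,  0.09806837,  0.38177284]), 'ft_torque': array([ 0.04122892,  0.00209627, -0.00074746]), 'gripper_width': 1.0016987505220176}
['IKError', 'pinch_z'] -0.0187
side [[359.1, 0.0, 256.4], [0.0, 359.1, 192.4], [0.0, 0.0, 1.0]] [[-1.0, -0.003, 0.031, 0.488], [-0.028, 0.535, -0.845, 0.958], [-0.014, -0.845, -0.534, 0.799], [0.0, 0.0, 0.0, 1.0]]
top [[391.2, 0.0, 256.3], [0.0, 391.2, 192.4], [0.0, 0.0, 1.0]] [[0.022, -0.998, 0.066, 0.454], [-1.0, -0.022, -0.003, -0.117], [0.004, -0.066, -0.998, 1.327], [0.0, 0.0, 0.0, 1.0]]
wrist [[276.9, 0.0, 257.5], [0.0, 276.9, 188.3], [0.0, 0.0, 1.0]] [[0.291, 0.904, 0.312, 0.101], [0.957, -0.274, -0.097, 0.621], [-0.002, 0.327, -0.945, 0.373], [0.0, 0.0, 0.0, 1.0]]
```

View pics/side0.png

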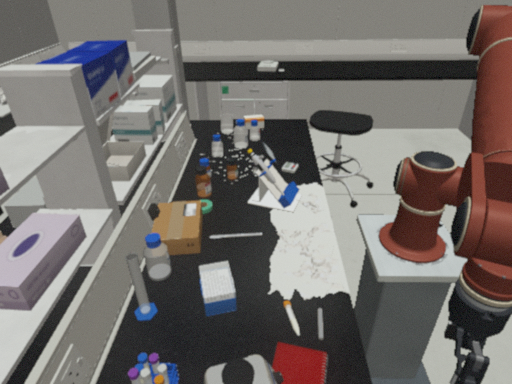

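View pics/top0.png

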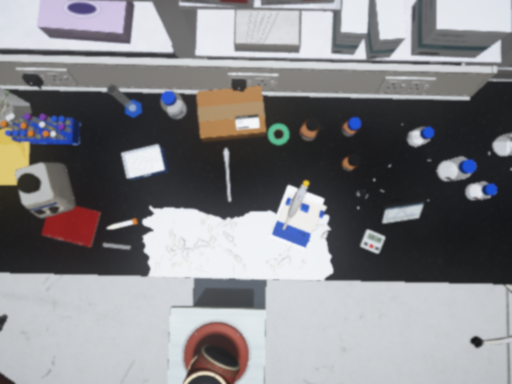

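View pics/wrist0.png

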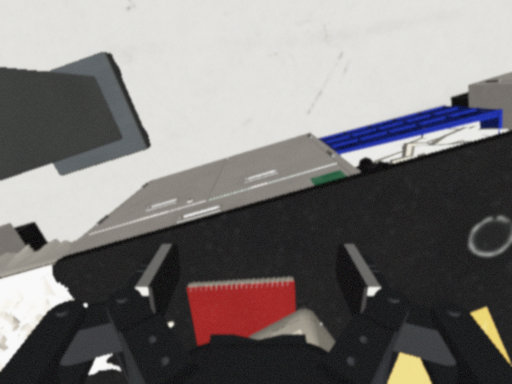

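The top view shows the tip box at about (143,162), the spatula from (227,150) to (229,200), and the stand with the pipette at about (298,215). I'll zoom in.

```bash
python3 - <<'E'
import cv2
t=cv2.imread("pics/top0.png"); s=cv2.imread("pics/side0.png")
def z(im,x0,y0,x1,y1,k,n): cv2.imwrite(n,cv2.resize(im[y0:y1,x0:x1],None,fx=k,fy=k,interpolation=cv2.INTER_CUBIC))
z(t,110,135,250,215,5,"pics/t_a.png"); z(t,260,170,390,260,6,"pics/t_b.png")
z(s,190,220,350,340,5,"pics/s_a.png"); z(s,225,140,325,215,8,"pics/s_b.png")
E
```

```text
(no output)
```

View pics/t_a.png

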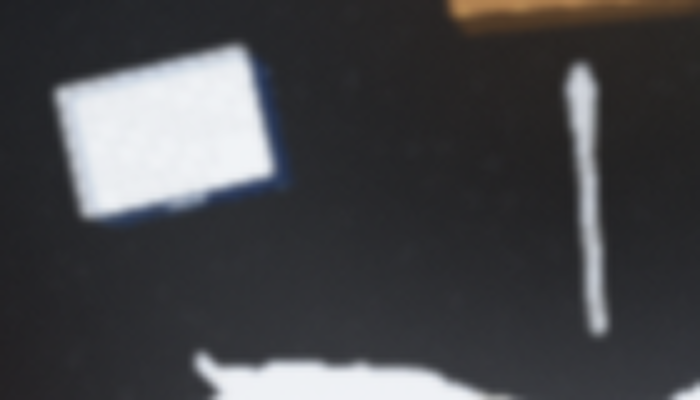

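View pics/t_b.png

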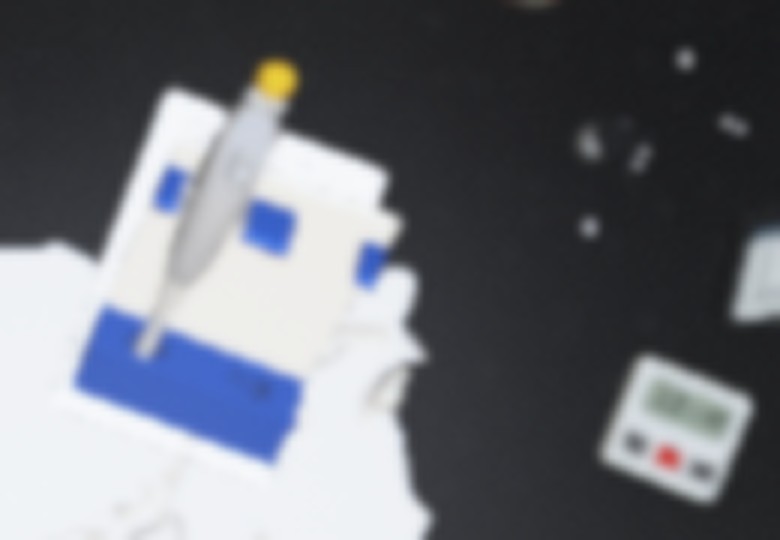

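View pics/s_a.png

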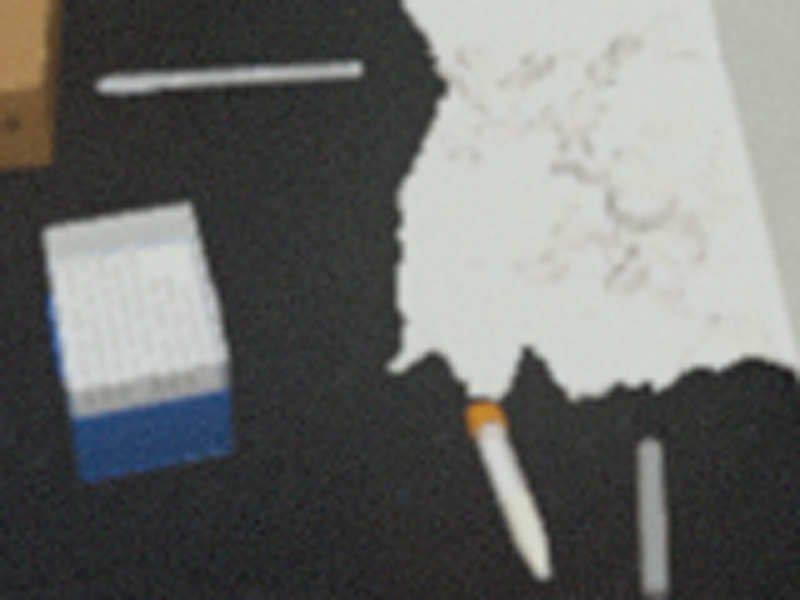

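View pics/s_b.png

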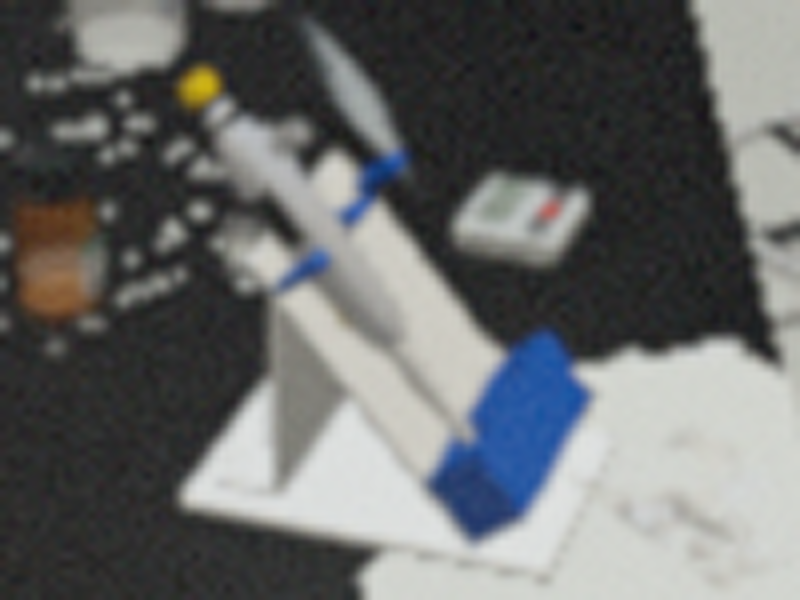

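```bash
cat > h.py <<'E'
import numpy as np,cv2
from plant import sensors,cams,manip
from scipy.spatial.transform import Rotation as R
def ray(f,uv):
    K=np.asarray(f["camera_matrix"]);T=np.asarray(f["cam_to_world"])
    d=T[:3,:3]@np.linalg.solve(K,[uv[0],uv[1],1.]); return T[:3,3],d/np.linalg.norm(d)
def plane(f,uv,z):
    o,d=ray(f,uv); return o+d*(z-o[2])/d[2]
def tri(obs):
    A=np.zeros((3,3));b=np.zeros(3);L=[]
    for f,uv in obs:
        o,d=ray(f,uv);P=np.eye(3)-np.outer(d,d);A+=P;b+=P@o;L.append((o,P))
    p=np.linalg.solve(A,b); return p,[float(np.linalg.norm(P@(p-o))) for o,P in L]
def proj(f,p):
    T=np.linalg.inv(np.asarray(f["cam_to_world"]));q=T[:3,:3]@np.asarray(p)+T[:3,3];q=np.asarray(f["camera_matrix"])@q;return q[:2]/q[2]
def pose(s=None):
    s=s or sensors.state();q=s["tool_rot"];return np.array(s["tool_pos"]),R.from_quat([q[1],q[2],q[3],q[0]])
def delta(tp,tR,p=None,r=None):
    "shift/turn in call units from (p,r) to target (tp,tR)"
    if p is None:p,r=pose()
    return np.round(r.inv().apply(np.asarray(tp)-p)/.025,3),np.round(np.degrees((r.inv()*tR).as_rotvec())/5,3)
def tool(xdir,ydir):
    x=np.array(xdir,float);x/=np.linalg.norm(x);y=np.array(ydir,float);y-=x*(x@y);y/=np.linalg.norm(y)
    return R.from_matrix(np.c_[x,y,np.cross(x,y)])
def grab(n,save=None):
    f=cams.grab_frame(n)
    if save: cv2.imwrite("pics/"+save+".png",f["img"]); np.savez("pics/"+save+".npz",**{k:np.asarray(v) for k,v in f.items()})
    return f
def load(save): return dict(np.load("pics/"+save+".npz"))
def zoom(im,x0,y0,x1,y1,k,n): cv2.imwrite("pics/"+n+".png",cv2.resize(im[y0:y1,x0:x1],None,fx=k,fy=k,interpolation=cv2.INTER_CUBIC))
E
python3 - <<'E'
from h import *
t=grab("top","top1");s=grab("side","side1")
ta=lambda x,y:(110+x/5,135+y/5); tb=lambda x,y:(260+x/6,170+y/6); sa=lambda x,y:(190+x/5,220+y/5); sb=lambda x,y:(225+x/8,140+y/8)
np.set_printoptions(precision=3,suppress=True)
print("spat tip",plane(t,ta(580,65),.003),plane(s,sa(98,85),.003)); print("spat end",plane(t,ta(598,333),.004),plane(s,sa(362,68),.004))
print("boxtop corners z.073");[print(plane(t,ta(*c),.073)) for c in [(57,90),(243,45),(273,175),(88,217)]]
print("side");[print(plane(s,sa(*c),.073)) for c in [(45,230),(190,203),(228,370),(78,410)]]
print("lip",plane(t,ta(188,205),.053))
print("plunger",tri([(t,tb(277,78)),(s,sb(200,86))]))
print("nose-ish",tri([(t,tb(148,345)),(s,sb(465,445))]))
print("timer",plane(t,tb(678,430),.02),plane(s,sb(520,215),.02))
print("tube",plane(t,(122,224),.01),"marker",plane(t,(116,246),.007))
E
```

```text
spat tip [ 0.691 -0.014  0.003] [ 0.689 -0.01   0.003]
spat end [ 0.508 -0.031  0.004] [ 0.506 -0.029  0.004]
boxtop corners z.073
[0.654 0.317 0.073]
[0.687 0.199 0.073]
[0.602 0.176 0.073]
[0.573 0.294 0.073]
side
[0.684 0.205 0.073]
[0.603 0.182 0.073]
[0.571 0.307 0.073]
[0.646 0.335 0.073]
lip [0.584 0.236 0.053]
plunger (array([ 0.556, -0.263,  0.212]), [0.0018031018664704654, 0.0018031018664705853])
nose-ish (array([ 0.427, -0.216,  0.042]), [0.0008310482207407366, 0.0008310482207407139])
timer [ 0.385 -0.513  0.02 ] [ 0.386 -0.493  0.02 ]
tube [0.425 0.327 0.01 ] marker [0.351 0.344 0.007]
```

```bash
cat >> h.py <<'E'
def down(yaw_deg,pitch=0):
    "tool down, tool z (and blade) heading yaw; pitch>0 raises the forward (tool z) direction"
    a=np.radians(yaw_deg);f=np.array([np.cos(a),np.sin(a),0]);l=np.array([-np.sin(a),np.cos(a),0]);p=np.radians(pitch)
    x=np.array([0,0,-1])*np.cos(p)+f*np.sin(p)
    return tool(x,l)
np.set_printoptions(precision=4,suppress=True)
E
python3 - <<'E'
from h import *
print(delta([.42,.20,.32],down(14)))
E
```

```text
(array([ -3.561, -12.456,  13.752]), array([-6.178, -0.005,  0.011]))
```

Emit:
drive_tool([
  {"x": -3.6,"y": -6.2,"z": 6.9,"ax": -6.18},
  {"x": -3.6,"y": -6.2,"z": 6.9,"ax": -6.18},
  {"x": -3.6,"y": -12.4,"z": 13.7,"ax": -6.18},
  {"x": -3.6,"y": -12.4,"z": 13.7,"ax": -6.18},
  {"x": -3.6,"y": -12.4,"z": 13.7,"ax": -6.18},
], hand=1)

```text
schema error: expected keys x, y, z, ax, ay, az
```

```bash
python3 - <<'E'
from h import *
s=sensors.state();print(s["time"],pose(s)[0],s["joint_pos"]);print(delta([.42,.20,.32],down(14)))
E
```

```text
0.25 [0.1815 0.5978 0.2307] [ 1.157   0.053   1.6135  0.      1.476  -0.119 ]
(array([ -3.561, -12.456,  13.752]), array([-6.178, -0.005,  0.011]))
```

Emit:
drive_tool([
  {"x": -3.6,"y": -6.2,"z": 6.9,"ax": -6.18,"ay": 0,"az": 0},
  {"x": -3.6,"y": -12.4,"z": 13.7,"ax": -6.18,"ay": 0,"az": 0},
  {"x": -3.6,"y": -12.4,"z": 13.7,"ax": -6.18,"ay": 0,"az": 0},
  {"x": -3.6,"y": -12.4,"z": 13.7,"ax": -6.18,"ay": 0,"az": 0},
  {"x": -3.6,"y": -12.4,"z": 13.7,"ax": -6.18,"ay": 0,"az": 0},
], hand=1)

```text
time: 0.67
tool_pos: [0.2842, 0.4265, 0.2748]
tool_rot: [0.702, -0.088, 0.702, 0.088]
contact_force: [1.0, -0.5, 0.1]
gripper_width: 1.001
```

```bash
python3 - <<'E'
from h import *
s=sensors.state();print(s["time"],pose(s)[0],s["joint_pos"]);print(delta([.42,.20,.32],down(14)))
E
```

```text
0.6667 [0.2842 0.4265 0.2748] [ 0.8378 -0.2427  1.8166  0.      1.5677 -0.9833]
(array([ -1.808, -10.125,   3.02 ]), array([ 0.069, -0.   , -0.   ]))
```

Emit:
drive_tool([
  {"x": -1.7,"y": -9.7,"z": 2.8,"ax": 0,"ay": 0,"az": 0},
  {"x": -1.7,"y": -9.7,"z": 2.8,"ax": 0,"ay": 0,"az": 0},
  {"x": -1.7,"y": -9.7,"z": 2.8,"ax": 0,"ay": 0,"az": 0},
  {"x": -1.7,"y": -9.7,"z": 2.8,"ax": 0,"ay": 0,"az": 0},
  {"x": -1.7,"y": -9.7,"z": 2.8,"ax": 0,"ay": 0,"az": 0},
])

```text
time: 1.08
tool_pos: [0.3873, 0.2484, 0.3097]
tool_rot: [0.702, -0.086, 0.702, 0.086]
contact_force: [-0.1, 0.2, -0.2]
gripper_width: 1.0
```

```bash
python3 - <<'E'
from h import *
f=grab("wrist","w1")
s=sensors.state();print(s["time"],pose(s)[0],s["joint_pos"],s["joint_vel"])
E
```

```text
1.1333 [0.3914 0.2431 0.3114] [ 0.3975 -0.3897  1.8723 -0.0058  1.6556 -1.4104] [ 0.1148  0.0136 -0.0075  0.0687 -0.024   0.1951]
```

View pics/w1.png

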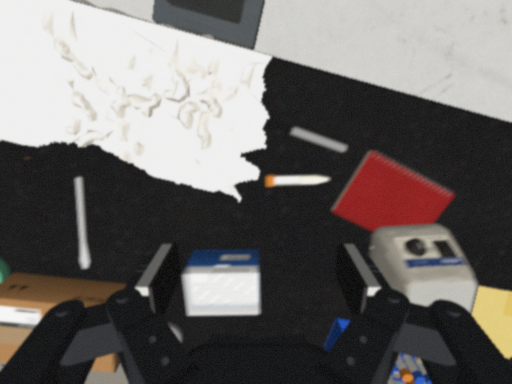

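```bash
python3 - <<'E'
from h import *
f=grab("wrist","w2"); s=sensors.state();print(pose(s)[0],s["joint_vel"],s["time"])
zoom(f["img"],170,235,280,325,7,"w2a"); zoom(f["img"],50,160,130,280,5,"w2b")
E
```

```text
[0.3897 0.2462 0.3108] [ 0.0937  0.0164  0.011   0.0612 -0.0035  0.0633] 1.1833
```

View pics/w2a.png

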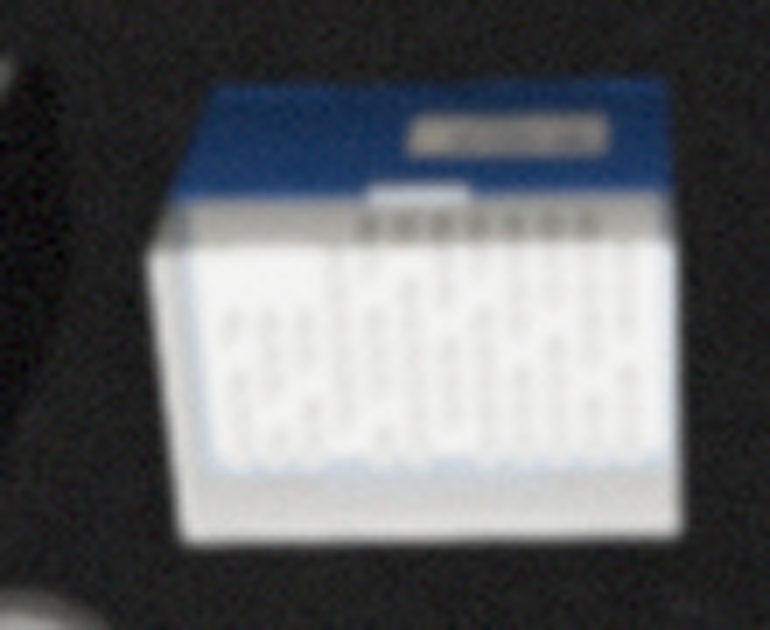

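View pics/w2b.png

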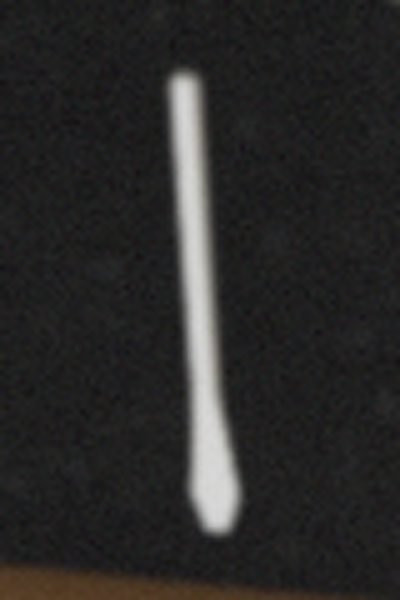

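The zoom shows the box's front wall with the lip tab at about (230,262) in the full image. The spatula's handle end is at about (87,174) and its blade end at about (93,267). Next I'll fit the box model across the views.

```bash
cat > fit.py <<'E'
from h import *
from scipy.optimize import least_squares
w=load("w2");t=load("top1");sd=load("side1")
z=lambda x,y:(170+x/7,235+y/7)
ta=lambda x,y:(110+x/5,135+y/5);sa=lambda x,y:(190+x/5,220+y/5)
# local (x,y,z): front=-42; left +61
O=[(w,z(212,85),(-42,-61,0)),(w,z(665,78),(-42,61,0)),(w,z(152,248),(-42,-61,73)),(w,z(674,245),(-42,61,73)),(w,z(185,543),(42,-61,73)),(w,z(682,537),(42,61,73)),(w,z(420,188),(-46,0,53.5))]
O2=[(t,ta(55,90),(42,61,73)),(t,ta(243,45),(42,-61,73)),(t,ta(273,175),(-42,-61,73)),(t,ta(87,217),(-42,61,73))]
O3=[(sd,sa(45,230),(42,-61,73)),(sd,sa(190,203),(-42,-61,73)),(sd,sa(228,372),(-42,61,73)),(sd,sa(85,480),(42,61,0)),(sd,sa(232,455),(-42,61,0))]
def P(v,l):
    c,s=np.cos(v[2]),np.sin(v[2]);l=np.array(l)/1000
    return [v[0]+c*l[0]-s*l[1],v[1]+s*l[0]+c*l[1],l[2]]
for n,Q in (("w",O),("top",O2),("side",O3),("all",O+O2+O3)):
    r=least_squares(lambda v:np.concatenate([proj(f,P(v,l))-uv for f,uv,l in Q]),[.63,.25,.24])
    print(n,r.x,np.degrees(r.x[2]),np.abs(r.fun).max().round(2))
zb=lambda x,y:(50+x/5,160+y/5)
print("spat end",plane(w,zb(183,72),.004),tri([(w,zb(183,72)),(t,ta(598,333)),(sd,sa(362,68))]))
print("spat tip",plane(w,zb(217,534),.004),tri([(w,zb(217,534)),(t,ta(580,65)),(sd,sa(98,85))]))
E
python3 fit.py
```

```text
w [0.6289 0.2506 0.2572] 14.733884236797618 0.74
top [0.629 0.247 0.261] 14.95510016569068 0.61
side [0.627  0.2539 0.2499] 14.318324151923061 1.79
all [0.6286 0.2505 0.2557] 14.653384311240202 2.88
spat end [ 0.5069 -0.0302  0.004 ] (array([ 0.5071, -0.0311,  0.0027]), [0.00046242073989202705, 0.001109446009418622, 0.0015035770415738415])
spat tip [ 0.6921 -0.0111  0.004 ] (array([ 0.6912, -0.0127,  0.0019]), [0.0022938994607385587, 0.0013871968380721154, 0.002058065365513053])
```

```bash
python3 - <<'E'
from h import *
s=sensors.state();print(s["time"],pose(s)[0],s["joint_vel"])
print(delta([.56,-.025,.10],down(5.8)))
E
```

```text
1.1833 [0.3897 0.2462 0.3108] [ 0.0937  0.0164  0.011   0.0612 -0.0035  0.0633]
(array([  8.461, -12.129,   4.058]), array([1.545, 0.038, 0.012]))
```

Emit:
drive_tool([
  {"x": 2,"y": -5,"z": 2,"ax": 0.6,"ay": 0,"az": 0},
  {"x": 8.4,"y": -12,"z": 4,"ax": 1.5,"ay": 0,"az": 0},
  {"x": 8.4,"y": -12,"z": 4,"ax": 1.5,"ay": 0,"az": 0},
  {"x": 8.4,"y": -12,"z": 4,"ax": 1.5,"ay": 0,"az": 0},
  {"x": 8.4,"y": -12,"z": 4,"ax": 1.5,"ay": 0,"az": 0},
], hand=0.3)

```text
time: 1.6
tool_pos: [0.4822, 0.1024, 0.1977]
tool_rot: [0.706, -0.04, 0.706, 0.041]
contact_force: [0.8, 0.8, -0.4]
gripper_width: 0.309
```

```bash
python3 - <<'E'
from h import *
s=sensors.state();print(s["time"],pose(s)[0],s["joint_vel"])
print(delta([.56,-.025,.10],down(5.8)))
E
```

```text
1.6 [0.4822 0.1024 0.1977] [-0.7555  0.5539  0.0367  0.0045 -0.5959 -0.7453]
(array([ 3.906, -5.418,  2.506]), array([ 0.15 ,  0.008, -0.004]))
```

Emit:
drive_tool([
  {"x": 3.3,"y": -4.6,"z": 2.2,"ax": 0.1,"ay": 0,"az": 0},
  {"x": 3.3,"y": -4.6,"z": 2.2,"ax": 0.1,"ay": 0,"az": 0},
  {"x": 3.3,"y": -4.6,"z": 2.2,"ax": 0.1,"ay": 0,"az": 0},
  {"x": 3.3,"y": -4.6,"z": 2.2,"ax": 0.1,"ay": 0,"az": 0},
  {"x": 3.3,"y": -4.6,"z": 2.2,"ax": 0.1,"ay": 0,"az": 0},
])

```text
time: 2.02
tool_pos: [0.5486, -0.0072, 0.1118]
tool_rot: [0.704, -0.036, 0.708, 0.036]
contact_force: [-0.4, -0.4, -0.9]
gripper_width: 0.299
```

```bash
python3 - <<'E'
from h import *
f=grab("wrist","w3")
s=sensors.state();print(s["time"],pose(s)[0],s["joint_vel"])
for p in [(.6915,-.012,.004),(.507,-.0306,.004)]: print(proj(f,p))
E
```

```text
2.0667 [ 0.5486 -0.0056  0.1136] [ 0.0385 -0.0548 -0.0069  0.0128  0.0183  0.0079]
[241.4995 306.7124]
[237.7956 140.4599]
```

View pics/w3.png

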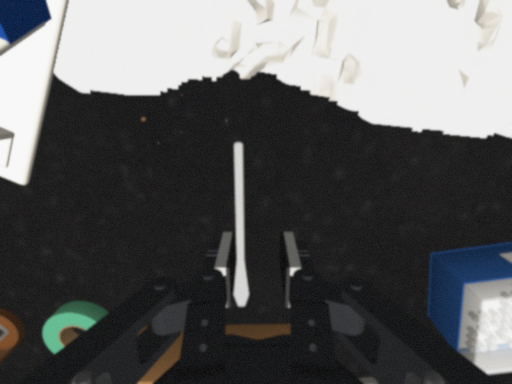

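```bash
python3 - <<'E'
from h import *
print(delta([.58,-.0233,.03],down(5.8)))
E
```

```text
(array([ 3.335, -0.84 ,  1.193]), array([ 0.014, -0.056, -0.018]))
```

Emit:
drive_tool([
  {"x": 0.5,"y": -0.84,"z": 1.2,"ax": 0,"ay": -0.06,"az": 0},
  {"x": 3.3,"y": -0.84,"z": 1.2,"ax": 0,"ay": -0.06,"az": 0},
  {"x": 3.3,"y": -0.84,"z": 1.2,"ax": 0,"ay": -0.06,"az": 0},
  {"x": 3.3,"y": -0.84,"z": 1.2,"ax": 0,"ay": -0.06,"az": 0},
  {"x": 3.3,"y": -0.84,"z": 1.2,"ax": 0,"ay": -0.06,"az": 0},
])

```text
time: 2.48
tool_pos: [0.5802, -0.0211, 0.0329]
tool_rot: [0.707, -0.037, 0.705, 0.038]
contact_force: [-0.0, 0.4, 0.1]
gripper_width: 0.298
```

```bash
python3 - <<'E'
from h import *
f=grab("wrist","w4")
s=sensors.state();print(s["time"],pose(s)[0],s["joint_vel"],s["contact_force"])
print(delta([.58,-.0233,.001],down(5.8)))
E
```

```text
2.5333 [ 0.582  -0.0215  0.0351] [-0.0069 -0.0306 -0.0369 -0.0016 -0.0086 -0.0023] [ 0.4667 -0.5675  0.556 ]
(array([ 1.362, -0.062, -0.096]), array([ 0.059,  0.072, -0.   ]))
```

View pics/w4.png

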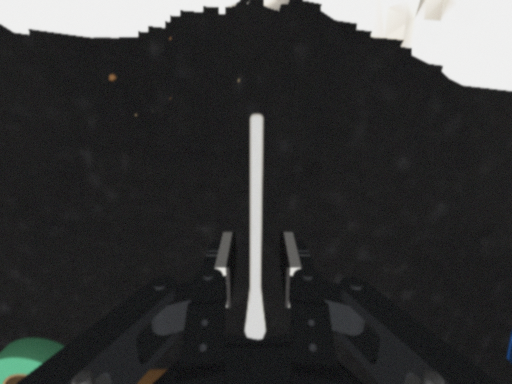

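Emit:
drive_tool([
  {"x": 0.8,"y": -0.06,"z": -0.1,"ax": 0,"ay": 0.06,"az": 0},
  {"x": 1.15,"y": -0.06,"z": -0.1,"ax": 0,"ay": 0.06,"az": 0},
  {"x": 1.25,"y": -0.06,"z": -0.1,"ax": 0,"ay": 0.06,"az": 0},
  {"x": 1.25,"y": -0.06,"z": -0.1,"ax": 0,"ay": 0.06,"az": 0},
  {"x": 1.25,"y": -0.06,"z": -0.1,"ax": 0,"ay": 0.06,"az": 0},
])

```text
time: 2.95
tool_pos: [0.5803, -0.0244, 0.0038]
tool_rot: [0.707, -0.037, 0.705, 0.037]
contact_force: [0.6, 0.1, 0.0]
gripper_width: 0.302
```

```bash
python3 - <<'E'
from h import *
s=sensors.state();print(s["time"],pose(s)[0],s["joint_vel"],s["contact_force"])
print(delta([.58,-.0233,.001],down(5.8)))
E
```

```text
2.95 [ 0.5803 -0.0244  0.0038] [-0.0023 -0.0005 -0.0059 -0.001  -0.0015 -0.0007] [0.5531 0.1485 0.0419]
(array([ 0.113,  0.044, -0.007]), array([0.044, 0.021, 0.005]))
```

Emit:
drive_tool([
  {"x": 0.1,"y": 0.04,"z": 0,"ax": 0.04,"ay": 0,"az": 0},
  {"x": 0.1,"y": 0.04,"z": 0,"ax": 0.04,"ay": 0,"az": 0},
  {"x": 0.1,"y": 0.04,"z": 0,"ax": 0.04,"ay": 0,"az": 0},
  {"x": 0.1,"y": 0.04,"z": 0,"ax": 0.04,"ay": 0,"az": 0},
  {"x": 0.1,"y": 0.04,"z": 0,"ax": 0.04,"ay": 0,"az": 0},
], hand=0)

```text
time: 3.37
tool_pos: [0.5807, -0.0235, 0.0015]
tool_rot: [0.707, -0.036, 0.705, 0.036]
contact_force: [-0.6, 1.3, 6.3]
gripper_width: 0.104
```

```bash
python3 - <<'E'
from h import *
s=sensors.state();print(s["time"],pose(s)[0],s["gripper_width"],s["joint_vel"],s["contact_force"])
print(delta([.50,.10,.12],down(14.7)))
E
```

```text
3.3667 [ 0.5807 -0.0235  0.0015] 0.10359801764414779 [ 0.0011  0.0014 -0.0009  0.0014  0.0012 -0.0012] [-0.5977  1.33    6.2936]
(array([-4.75 ,  5.238, -2.699]), array([-1.78 ,  0.03 ,  0.005]))
```

Emit:
drive_tool([
  {"x": -0.5,"y": 0,"z": 0,"ax": 0,"ay": 0,"az": 0},
  {"x": -2,"y": 0.5,"z": -0.5,"ax": -0.5,"ay": 0,"az": 0},
  {"x": -4,"y": 2.5,"z": -1.6,"ax": -1.2,"ay": 0,"az": 0},
  {"x": -4.7,"y": 4,"z": -2.3,"ax": -1.8,"ay": 0,"az": 0},
  {"x": -4.7,"y": 4.7,"z": -2.7,"ax": -1.8,"ay": 0,"az": 0},
])

```text
time: 3.78
tool_pos: [0.5078, 0.0766, 0.1164]
tool_rot: [0.703, -0.091, 0.7, 0.091]
contact_force: [0.1, 0.7, 0.3]
gripper_width: 0.104
```

```bash
python3 - <<'E'
from h import *
f=grab("wrist","w5");f=grab("side","s5");zoom(f["img"],150,180,350,330,4,"s5a")
s=sensors.state();print(s["time"],pose(s)[0],s["gripper_width"],s["joint_vel"],s["contact_force"])
E
```

```text
3.8833 [0.5063 0.0796 0.1164] 0.10406223548568685 [-0.0557  0.0669 -0.0053 -0.0461 -0.0516 -0.042 ] [ 0.7184 -0.9195  0.1053]
```

View pics/w5.png

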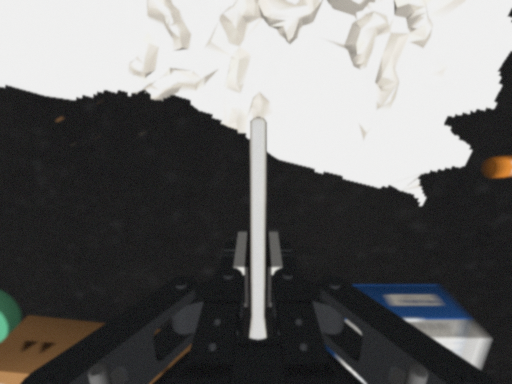

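View pics/s5a.png

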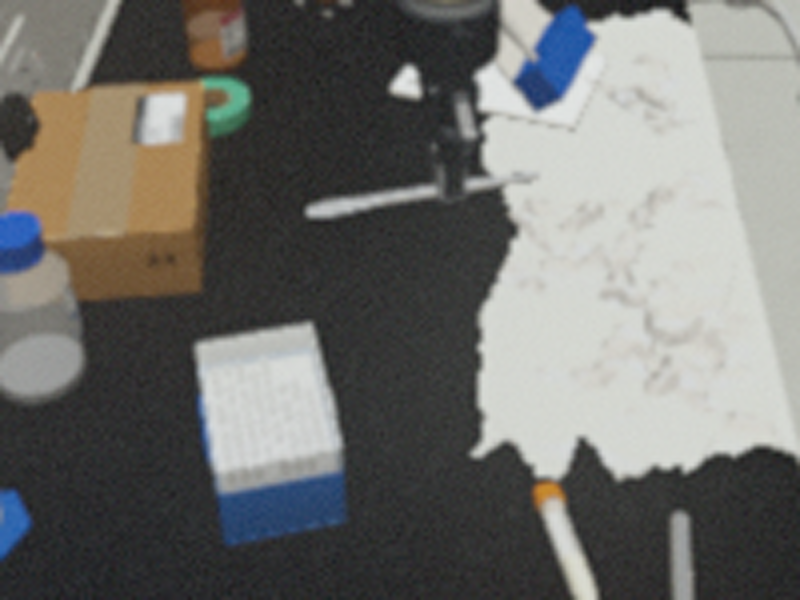

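```bash
python3 - <<'E'
from h import *
w=load("w5");sd=load("s5");p,r=pose()
tip=p+r.apply([-.0025,0,.112]);end=p+r.apply([-.0025,0,-.072])
print(tip,end,[proj(f,q) for f in (w,sd) for q in (tip,end)])
print("tri tip",tri([(w,(258,338)),(sd,(226.5,232.8))])); print("end",tri([(w,(258.5,119)),(sd,(150+537/4,180+177/4))]))
for l in (.14,.12):
  T=np.array([.629,.250,0]);a=np.radians(14.7);fx=np.array([np.cos(a),np.sin(a),0])
E
```

```text
[0.6145 0.1087 0.1194] [0.4368 0.0609 0.1186] [array([265.0193, 384.5636]), array([266.4033, 117.4226]), array([225.4976, 232.2838]), array([283.8649, 223.2039])]
tri tip (array([0.6076, 0.0966, 0.0992]), [0.009085791296209473, 0.009085791296209416])
end (array([0.4372, 0.0577, 0.1124]), [0.001887674598529153, 0.0018876745985292119])
```

```bash
cat >> h.py <<'E'
BOX=np.array([.629,.250,0]);YB=14.7
def boxp(x,y,z):
    a=np.radians(YB);return BOX+np.array([np.cos(a)*x-np.sin(a)*y,np.sin(a)*x+np.cos(a)*y,z])
TIP=np.array([-.0025,0,.112])
def tcp_for_tip(x,z,phi,y=0):
    r=down(YB,phi);return boxp(x,y,z)-r.apply(TIP),r
def tipbox(s=None):
    p,r=pose(s);q=p+r.apply(TIP)-BOX;a=np.radians(YB)
    return np.array([np.cos(a)*q[0]+np.sin(a)*q[1],-np.sin(a)*q[0]+np.cos(a)*q[1],q[2]])
def st():
    s=sensors.state();print(round(s["time"],2),pose(s)[0],"tipbox",tipbox(s)*1000,"F",s["contact_force"],"w",round(s["gripper_width"],3),"v",np.abs(s["joint_vel"]).max().round(3))
E
python3 - <<'E'
from h import *
st()
print(delta(*tcp_for_tip(-.066,.046,8)), tcp_for_tip(-.066,.046,8)[0])
E
```

```text
3.88 [0.5063 0.0796 0.1164] tipbox [ -49.9018 -132.9763  119.3754] F [ 0.7184 -0.9195  0.1053] w 0.104 v 0.067
(array([ 3.536,  5.35 , -0.569]), array([ 0.072, -1.55 , -0.006])) [0.4582 0.2052 0.0279]
```

Emit:
drive_tool([
  {"x": 0.3,"y": 1,"z": -1,"ax": 0,"ay": -0.7,"az": 0},
  {"x": 1,"y": 2.5,"z": -1,"ax": 0,"ay": -1.5,"az": 0},
  {"x": 2.5,"y": 4,"z": -0.6,"ax": 0.07,"ay": -1.55,"az": 0},
  {"x": 3.5,"y": 5.2,"z": -0.6,"ax": 0.07,"ay": -1.55,"az": 0},
  {"x": 3.5,"y": 5.2,"z": -0.6,"ax": 0.07,"ay": -1.55,"az": 0},
])

```text
time: 4.3
tool_pos: [0.4545, 0.1997, 0.0208]
tool_rot: [0.744, -0.084, 0.656, 0.096]
contact_force: [0.7, 0.2, -0.4]
gripper_width: 0.101
```

```bash
python3 - <<'E'
from h import *
f=grab("side","s6");zoom(f["img"],170,220,320,320,5,"s6a");grab("wrist","w6")
st()
print(delta(*tcp_for_tip(-.056,.046,8)))
E
```

```text
4.4 [0.4569 0.1984 0.0231] tipbox [-68.7789  -6.3602  40.1078] F [ 0.0039 -0.3567 -0.3138] w 0.103 v 0.045
(array([-0.124,  0.249,  0.538]), array([-0.015, -0.113,  0.004]))
```

View pics/s6a.png

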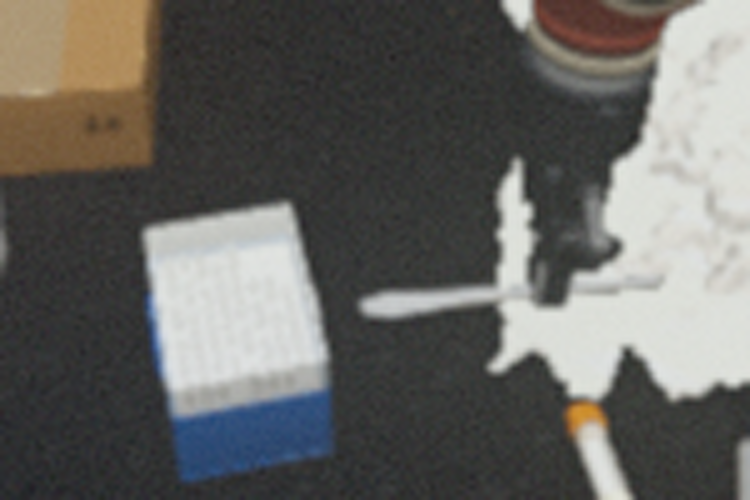

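View pics/w6.png

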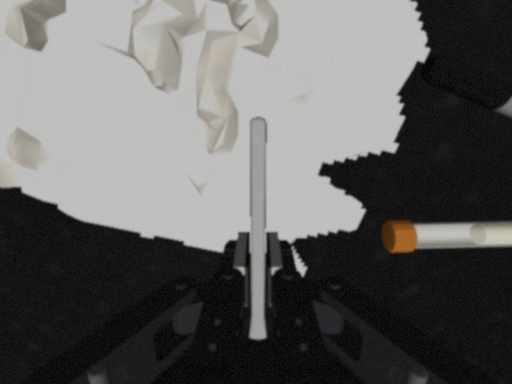

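The wrist view shows the spatula gripped straight, with the tube cap well clear at about (400,236). In the side view the blade end is at about (242,281).

```bash
python3 - <<'E'
from h import *
sd=load("s6");p,r=pose()
for d in ([-.0025,0,.112],[-.0025,0,-.072]): print(p+r.apply(d),proj(sd,p+r.apply(d)))
print(proj(sd,boxp(-.046,0,.053)),proj(sd,boxp(-.042,-.061,.073)),"obs",(170+293/5,220+203/5),proj(sd,boxp(-.042,.061,.073)),"obs",(170+328/5,220+365/5))
E
```

```text
[0.5641 0.2264 0.0401] [240.6226 280.0927]
[0.3875 0.1803 0.0163] [300.9633 274.9694]
[232.9229 279.8854] [227.62   260.2104] obs (228.6, 260.6) [235.0545 291.3517] obs (235.6, 293.0)
```

Emit:
drive_tool([
  {"x": -0.12,"y": 0.25,"z": 0.3,"ax": 0,"ay": -0.11,"az": 0},
  {"x": -0.12,"y": 0.25,"z": 0.55,"ax": 0,"ay": -0.11,"az": 0},
  {"x": -0.12,"y": 0.25,"z": 0.65,"ax": 0,"ay": -0.11,"az": 0},
  {"x": -0.12,"y": 0.25,"z": 0.7,"ax": 0,"ay": -0.11,"az": 0},
])

```text
time: 4.73
tool_pos: [0.4767, 0.2082, 0.0329]
tool_rot: [0.752, -0.082, 0.648, 0.095]
contact_force: [0.9, -0.7, -0.3]
gripper_width: 0.106
```

```bash
python3 - <<'E'
from h import *
st()
print(delta(*tcp_for_tip(-.046,.046,8)))
E
```

```text
4.73 [0.4767 0.2082 0.0329] tipbox [-47.4913  -2.4176  51.9862] F [ 0.8969 -0.6517 -0.2608] w 0.106 v 0.032
(array([0.206, 0.072, 0.022]), array([-0.063,  0.102,  0.007]))
```

Emit:
drive_tool([
  {"x": 0.05,"y": 0.05,"z": -0.2,"ax": 0,"ay": 0.05,"az": 0},
  {"x": 0.25,"y": 0.07,"z": -0.2,"ax": 0,"ay": 0.1,"az": 0},
  {"x": 0.25,"y": 0.07,"z": -0.15,"ax": 0,"ay": 0.1,"az": 0},
  {"x": 0.25,"y": 0.07,"z": -0.1,"ax": 0,"ay": 0.1,"az": 0},
])

```text
time: 5.07
tool_pos: [0.4717, 0.2095, 0.0236]
tool_rot: [0.747, -0.083, 0.653, 0.095]
contact_force: [0.3, 0.3, -1.1]
gripper_width: 0.104
```

```bash
python3 - <<'E'
from h import *
f=grab("side","s7");zoom(f["img"],190,240,290,315,8,"s7a")
st()
print(delta(*tcp_for_tip(-.046,.046,8)))
E
```

```text
5.12 [0.4722 0.2097 0.024 ] tipbox [-51.2839   0.3137  41.583 ] F [-0.3267 -0.0418 -0.7593] w 0.104 v 0.006
(array([-0.129, -0.031,  0.234]), array([-0.05 , -0.046,  0.003]))
```

View pics/s7a.png

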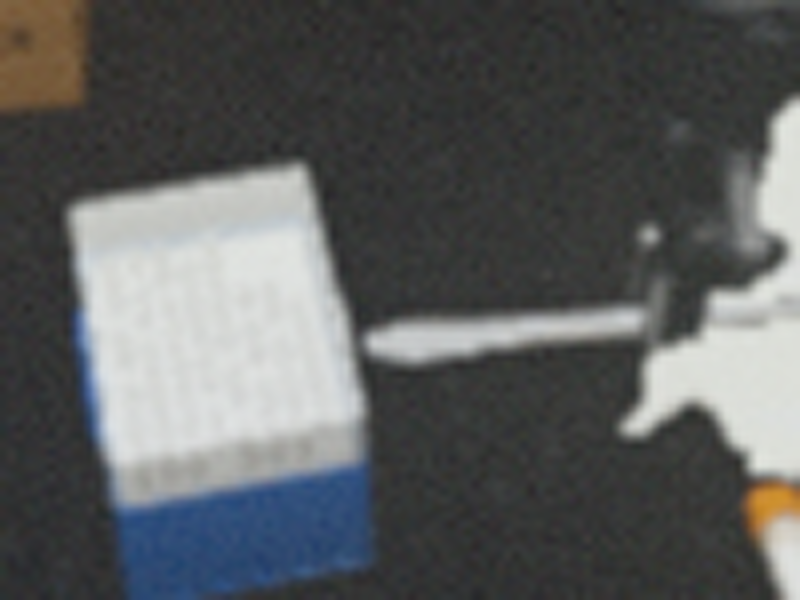

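Emit:
drive_tool([
  {"x": 0,"y": 0,"z": 0.1,"ax": 0,"ay": -0.03,"az": 0},
  {"x": 0,"y": 0,"z": 0.2,"ax": 0,"ay": -0.03,"az": 0},
  {"x": 0,"y": 0,"z": 0.26,"ax": 0,"ay": -0.03,"az": 0},
  {"x": 0,"y": 0,"z": 0.3,"ax": 0,"ay": -0.03,"az": 0},
  {"x": 0,"y": 0,"z": 0.32,"ax": 0,"ay": -0.03,"az": 0},
])

```text
time: 5.53
tool_pos: [0.4802, 0.2119, 0.0256]
tool_rot: [0.749, -0.082, 0.651, 0.095]
contact_force: [-0.3, 0.1, 0.5]
gripper_width: 0.104
```

```bash
python3 - <<'E'
from h import *
st()
E
```

```text
5.53 [0.4802 0.2119 0.0256] tipbox [-42.999    0.4204  43.5635] F [-0.2923  0.1458  0.5327] w 0.104 v 0.01
```

Tip is at −43 mm with no contact yet, so I'll creep on.

Emit:
drive_tool([
  {"x": 0,"y": 0,"z": 0.05,"ax": 0,"ay": 0,"az": 0},
  {"x": 0,"y": 0,"z": 0.09,"ax": 0,"ay": 0,"az": 0},
  {"x": 0,"y": 0,"z": 0.12,"ax": 0,"ay": 0,"az": 0},
])

```text
time: 5.78
tool_pos: [0.4829, 0.2126, 0.0258]
tool_rot: [0.748, -0.082, 0.651, 0.095]
contact_force: [-0.8, -0.4, -0.8]
gripper_width: 0.105
```

```bash
python3 - <<'E'
from h import *
st()
E
```

```text
5.78 [0.4829 0.2126 0.0258] tipbox [-40.2381   0.4098  43.8096] F [-0.8345 -0.449  -0.8169] w 0.105 v 0.021
```

Emit:
drive_tool([
  {"x": 0,"y": 0,"z": 0.04,"ax": 0,"ay": 0,"az": 0},
  {"x": 0,"y": 0,"z": 0.08,"ax": 0,"ay": 0,"az": 0},
  {"x": 0,"y": 0,"z": 0.1,"ax": 0,"ay": 0,"az": 0},
])

```text
time: 6.03
tool_pos: [0.4835, 0.2127, 0.025]
tool_rot: [0.747, -0.083, 0.653, 0.095]
contact_force: [-4.7, -1.5, -0.3]
gripper_width: 0.104
```

```bash
python3 - <<'E'
from h import *
st()
f=grab("side","s8");zoom(f["img"],190,240,290,315,8,"s8a")
E
```

```text
6.03 [0.4835 0.2127 0.025 ] tipbox [-39.5594   0.4217  42.4639] F [-4.7411 -1.5348 -0.277 ] w 0.104 v 0.013
```

View pics/s8a.png

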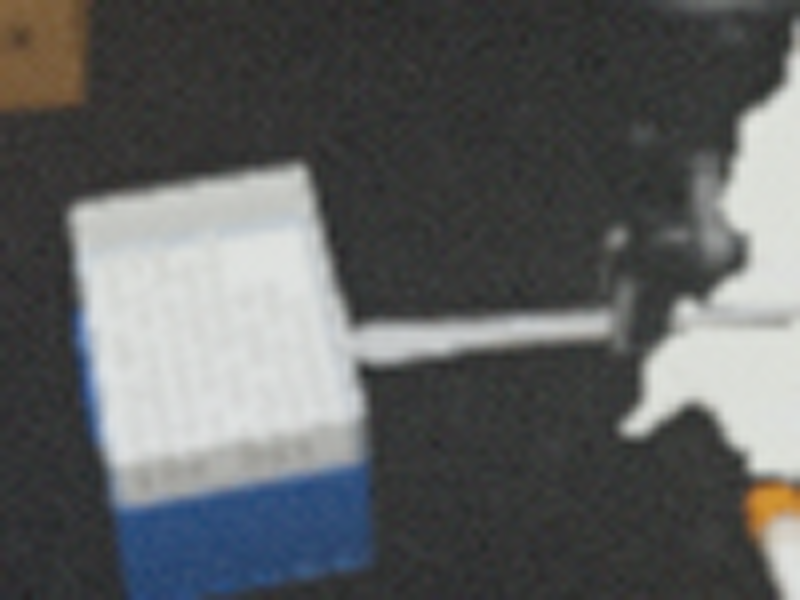

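Emit:
drive_tool([
  {"x": -0.05,"y": 0,"z": -0.03,"ax": 0,"ay": 0,"az": 0},
  {"x": -0.2,"y": 0,"z": -0.01,"ax": 0,"ay": 0,"az": 0},
  {"x": -0.35,"y": 0,"z": 0.01,"ax": 0,"ay": 0,"az": 0},
  {"x": -0.5,"y": 0,"z": 0.03,"ax": 0,"ay": 0,"az": 0},
  {"x": -0.56,"y": 0,"z": 0.045,"ax": 0,"ay": 0,"az": 0},
])

```text
time: 6.5
tool_pos: [0.484, 0.2129, 0.0405]
tool_rot: [0.748, -0.083, 0.651, 0.095]
contact_force: [-5.2, -1.8, -0.7]
gripper_width: 0.106
```

```bash
python3 - <<'E'
from h import *
f=grab("side","s9");zoom(f["img"],190,240,290,315,8,"s9a")
st()
E
```

```text
6.55 [0.4844 0.213  0.0409] tipbox [-38.665    0.4315  58.9303] F [-6.109  -2.1228 -0.2636] w 0.105 v 0.012
```

View pics/s9a.png

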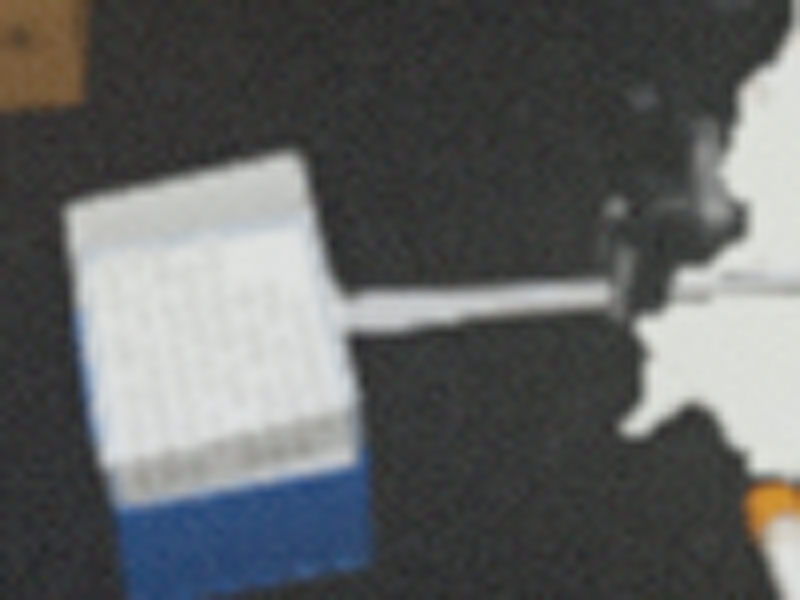

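Emit:
drive_tool([
  {"x": -0.1,"y": 0,"z": -0.03,"ax": 0,"ay": 0,"az": 0},
  {"x": -0.2,"y": 0,"z": 0.0,"ax": 0,"ay": 0,"az": 0},
  {"x": -0.24,"y": 0,"z": 0.06,"ax": 0,"ay": 0,"az": 0},
])

```text
time: 6.8
tool_pos: [0.4867, 0.2135, 0.0481]
tool_rot: [0.75, -0.082, 0.65, 0.095]
contact_force: [0.1, -0.9, -0.7]
gripper_width: 0.103
```

```bash
python3 - <<'E'
from h import *
f=grab("side","s10");zoom(f["img"],190,230,290,305,8,"s10a")
st()
E
```

```text
6.85 [0.487  0.2136 0.0483] tipbox [-36.0731   0.3482  66.7343] F [ 0.3691 -0.131   0.0842] w 0.105 v 0.004
```

View pics/s10a.png

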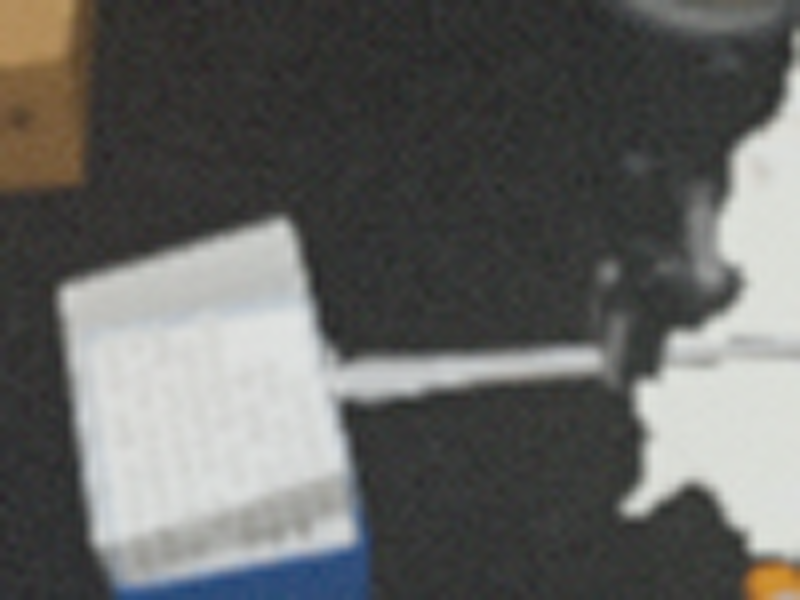

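Emit:
drive_tool([
  {"x": -0.12,"y": 0,"z": 0.1,"ax": 0,"ay": 0,"az": 0},
  {"x": -0.22,"y": 0,"z": 0.25,"ax": 0,"ay": 0,"az": 0},
  {"x": -0.24,"y": 0,"z": 0.4,"ax": 0,"ay": 0,"az": 0},
  {"x": -0.24,"y": 0,"z": 0.52,"ax": 0,"ay": 0,"az": 0},
  {"x": -0.24,"y": 0,"z": 0.6,"ax": 0,"ay": 0,"az": 0},
])

```text
time: 7.27
tool_pos: [0.4995, 0.2168, 0.0548]
tool_rot: [0.749, -0.082, 0.651, 0.095]
contact_force: [0.4, -0.2, 0.1]
gripper_width: 0.104
```

```bash
python3 - <<'E'
from h import *
f=grab("side","s11");zoom(f["img"],190,230,290,305,8,"s11a")
st()
E
```

```text
7.32 [0.4996 0.2168 0.0547] tipbox [-23.0748   0.2501  72.7771] F [ 0.1733 -0.589   0.2813] w 0.106 v 0.029
```

View pics/s11a.png

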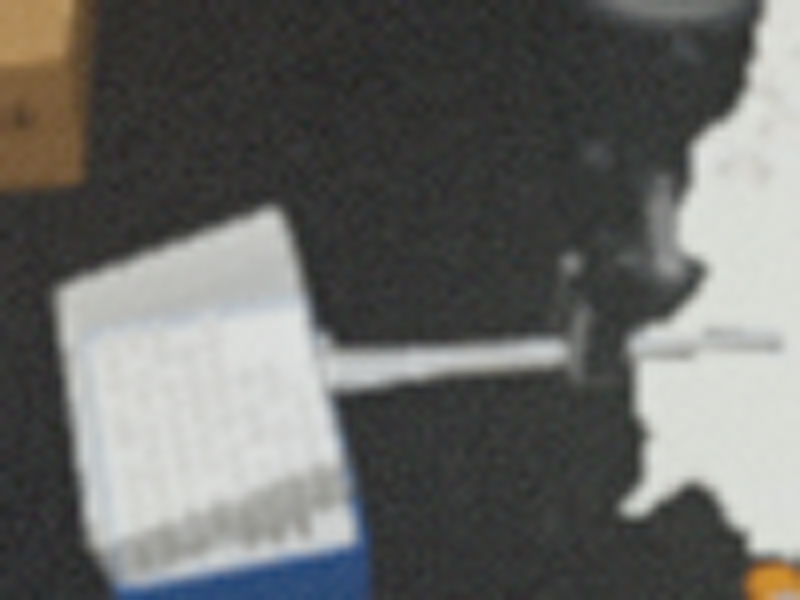

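```bash
cat > arc.py <<'E'
from h import *
import sys
st();e=sorted(map(float,sys.argv[1].split(',')));R_=.075;phi=8.
for a in e:
    a=np.radians(a);x=.044-R_*np.cos(a)+.0025;z=.05+R_*np.sin(a)
    d=delta(*tcp_for_tip(x,z,phi));print(x,z,d[0].round(2),d[1].round(2))
E
python3 arc.py 25,32,39,46,53
```

```text
7.32 [0.4996 0.2168 0.0547] tipbox [-23.0748   0.2501  72.7771] F [ 0.1733 -0.589   0.2813] w 0.106 v 0.029
-0.02147308402774874 0.08169636963055246 [-0.34 -0.03  0.11] [-0.05  0.    0.  ]
-0.017103607211731948 0.08974394481749037 [-0.64 -0.03  0.33] [-0.05  0.    0.  ]
-0.01178594710927282 0.09719902932873781 [-0.9  -0.03  0.58] [-0.05  0.    0.  ]
-0.005599377784424793 0.10395048502539883 [-1.14 -0.03  0.87] [-0.05  0.    0.  ]
0.0013638732635963733 0.10989766325354697 [-1.34 -0.02  1.18] [-0.05  0.    0.  ]
```

Emit:
drive_tool([
  {"x": -0.34,"y": -0.02,"z": 0.11,"ax": 0,"ay": 0,"az": 0},
  {"x": -0.64,"y": -0.02,"z": 0.33,"ax": 0,"ay": 0,"az": 0},
  {"x": -0.9,"y": -0.02,"z": 0.58,"ax": 0,"ay": 0,"az": 0},
  {"x": -1.14,"y": -0.02,"z": 0.87,"ax": 0,"ay": 0,"az": 0},
  {"x": -1.34,"y": -0.02,"z": 1.18,"ax": 0,"ay": 0,"az": 0},
])

```text
time: 7.73
tool_pos: [0.5236, 0.2225, 0.093]
tool_rot: [0.749, -0.082, 0.651, 0.095]
contact_force: [-0.6, 0.2, -1.0]
gripper_width: 0.104
```

```bash
python3 - <<'E'
from h import *
f=grab("side","s12");zoom(f["img"],170,210,290,300,6,"s12a")
E
python3 arc.py 60,67,74,81,88
```

```text
7.78 [0.5257 0.223  0.0948] tipbox [  3.7525  -0.3942 113.3408] F [ 0.7727 -0.4698  0.3454] w 0.105 v 0.033
0.008999999999999992 0.1149519052838329 [-0.05 -0.    0.22] [-0.05  0.05  0.  ]
0.017195165363304468 0.11903786400893303 [-0.17 -0.    0.56] [-0.05  0.05  0.  ]
0.02582719831372506 0.12209462719537392 [-0.24  0.    0.92] [-0.05  0.05  0.  ]
0.034767415121982684 0.12407662554463533 [-0.27  0.    1.29] [-0.05  0.05  0.  ]
0.04388253774731242 0.12495431202643219 [-0.25  0.    1.66] [-0.05  0.05  0.  ]
```

View pics/s12a.png

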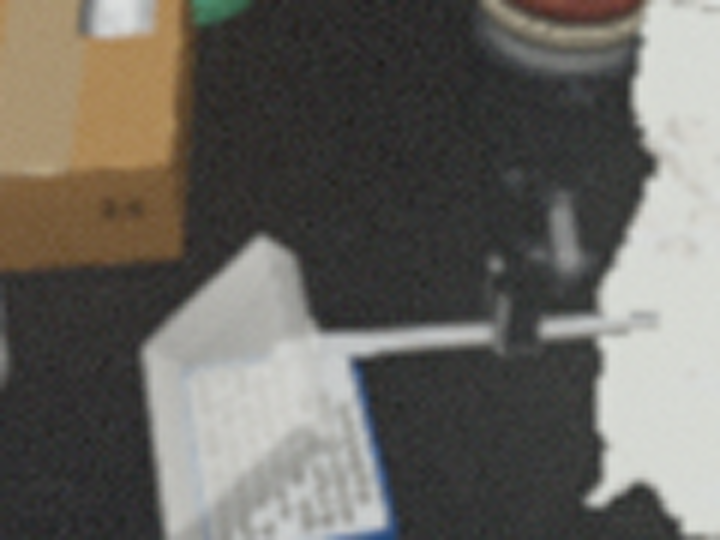

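Lid is about 45° up. The blade is inside it, so I'll continue.

Emit:
drive_tool([
  {"x": -0.05,"y": 0,"z": 0.22,"ax": 0,"ay": 0,"az": 0},
  {"x": -0.17,"y": 0,"z": 0.56,"ax": 0,"ay": 0,"az": 0},
  {"x": -0.24,"y": 0,"z": 0.92,"ax": 0,"ay": 0,"az": 0},
  {"x": -0.27,"y": 0,"z": 1.29,"ax": 0,"ay": 0,"az": 0},
  {"x": -0.25,"y": 0,"z": 1.66,"ax": 0,"ay": 0,"az": 0},
])

```text
time: 8.2
tool_pos: [0.5625, 0.2326, 0.1038]
tool_rot: [0.748, -0.082, 0.651, 0.095]
contact_force: [-1.9, -0.0, 0.2]
gripper_width: 0.102
```

```bash
python3 - <<'E'
from h import *
f=grab("side","s13");zoom(f["img"],170,210,290,300,6,"s13a")
E
python3 arc.py 93,98,103,108,113
```

```text
8.25 [0.5641 0.2328 0.1043] tipbox [ 43.4179  -0.6306 122.5217] F [-0.3957 -1.2609 -0.0185] w 0.104 v 0.026
0.05042519671822079 0.12489721510659303 [-0.06  0.01  0.29] [-0.05  0.02  0.  ]
0.0569379825720049 0.12427010515561777 [-0.    0.01  0.55] [-0.05  0.02  0.  ]
0.06337132907578988 0.12307775485889265 [0.08 0.01 0.79] [-0.05  0.02  0.  ]
0.06967627457812105 0.12132923872213652 [0.19 0.01 1.03] [-0.05  0.02  0.  ]
0.07580483463669553 0.11903786400893301 [0.31 0.01 1.26] [-0.05  0.02  0.  ]
```

View pics/s13a.png

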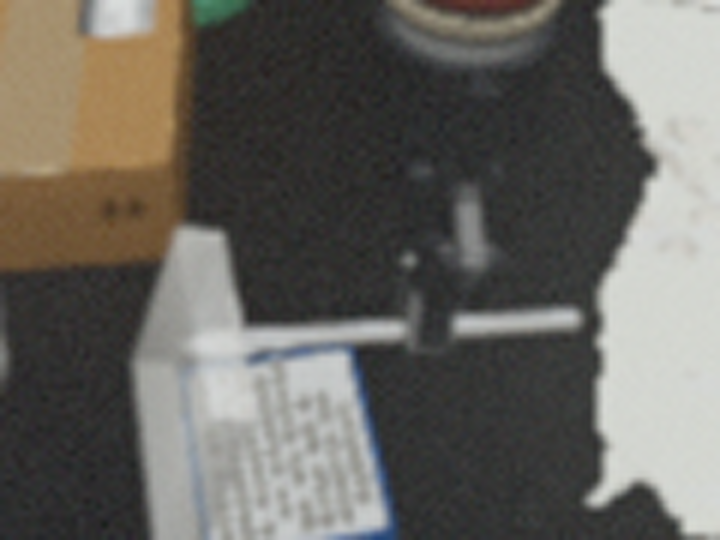

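Emit:
drive_tool([
  {"x": -0.06,"y": 0,"z": 0.29,"ax": 0,"ay": 0,"az": 0},
  {"x": 0,"y": 0,"z": 0.55,"ax": 0,"ay": 0,"az": 0},
  {"x": 0.08,"y": 0,"z": 0.79,"ax": 0,"ay": 0,"az": 0},
  {"x": 0.17,"y": 0,"z": 1.03,"ax": 0,"ay": 0,"az": 0},
  {"x": 0.25,"y": 0,"z": 1.26,"ax": 0,"ay": 0,"az": 0},
])

```text
time: 8.67
tool_pos: [0.5929, 0.2404, 0.1011]
tool_rot: [0.748, -0.083, 0.651, 0.095]
contact_force: [-1.0, -0.3, -0.0]
gripper_width: 0.104
```

```bash
python3 - <<'E'
from h import *
f=grab("side","s14");zoom(f["img"],170,210,290,300,6,"s14a");st()
E
```

```text
8.72 [0.5938 0.2405 0.1012] tipbox [ 74.1337  -0.796  119.2892] F [ 0.0308 -0.4158 -0.6209] w 0.106 v 0.025
```

View pics/s14a.png

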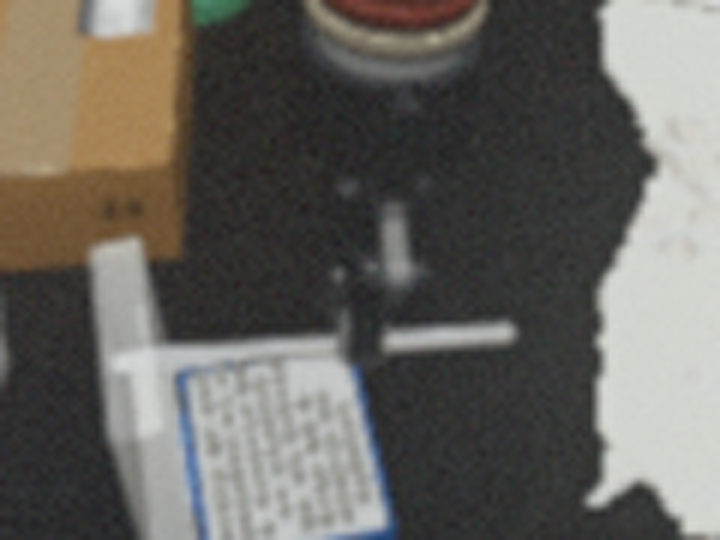

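Emit:
drive_tool([
  {"x": -0.15,"y": 0,"z": -1,"ax": 0,"ay": 0,"az": 0},
  {"x": -0.4,"y": 0,"z": -2.5,"ax": 0,"ay": 0,"az": 0},
  {"x": -0.9,"y": 0,"z": -4,"ax": 0,"ay": 0,"az": 0},
  {"x": -1.2,"y": -0.5,"z": -5,"ax": 0,"ay": 0,"az": 0},
  {"x": -1.2,"y": -1.5,"z": -5,"ax": 0,"ay": 0,"az": 0},
])

```text
time: 9.13
tool_pos: [0.4742, 0.1728, 0.1137]
tool_rot: [0.748, -0.083, 0.651, 0.097]
contact_force: [0.5, 0.5, -0.8]
gripper_width: 0.102
```

```bash
python3 - <<'E'
from h import *
f=grab("side","s15");zoom(f["img"],170,210,290,300,6,"s15a");st()
print(delta([.58,-.0233,.07],down(5.8)))
E
```

```text
9.18 [0.4774 0.1689 0.1144] tipbox [-56.629  -40.2923 132.5343] F [ 2.2511 -1.6685 -0.2907] w 0.102 v 0.115
(array([ 2.067, -8.467,  1.776]), array([ 1.738,  1.607, -0.092]))
```

View pics/s15a.png

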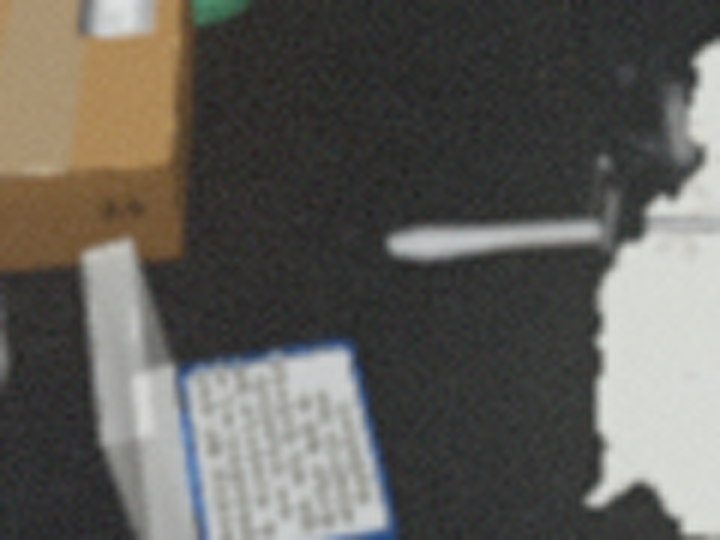

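The lid stays open on its stop. Now I'll lay the spatula back down.

Emit:
drive_tool([
  {"x": 0.2,"y": -1.6,"z": 0.2,"ax": 0.4,"ay": 0.8,"az": 0},
  {"x": 0.8,"y": -3.5,"z": 0.7,"ax": 1,"ay": 1.6,"az": -0.1},
  {"x": 2,"y": -5.5,"z": 1.3,"ax": 1.7,"ay": 1.6,"az": -0.1},
  {"x": 2,"y": -7.2,"z": 1.7,"ax": 1.7,"ay": 1.6,"az": -0.1},
  {"x": 2,"y": -8.4,"z": 1.75,"ax": 1.7,"ay": 1.6,"az": -0.1},
])

```text
time: 9.6
tool_pos: [0.574, -0.0059, 0.0703]
tool_rot: [0.705, -0.036, 0.707, 0.038]
contact_force: [0.5, -0.1, -0.1]
gripper_width: 0.104
```

```bash
python3 - <<'E'
from h import *
grab("side");st()
print(delta([.58,-.0233,.006],down(5.8)))
E
```

```text
9.65 [ 0.5767 -0.0126  0.0711] tipbox [  -6.6482 -258.2486   73.7074] F [-0.5218 -5.47    1.3165] w 0.102 v 0.138
(array([ 2.605, -0.429,  0.088]), array([-0.018,  0.012,  0.039]))
```

Emit:
drive_tool([
  {"x": 0.8,"y": 0,"z": 0.08,"ax": 0,"ay": 0,"az": 0},
  {"x": 1.6,"y": 0,"z": 0.08,"ax": 0,"ay": 0,"az": 0},
  {"x": 2.2,"y": 0,"z": 0.08,"ax": 0,"ay": 0,"az": 0},
  {"x": 2.5,"y": 0,"z": 0.08,"ax": 0,"ay": 0,"az": 0},
  {"x": 2.5,"y": 0,"z": 0.08,"ax": 0,"ay": 0,"az": 0},
])

```text
time: 10.07
tool_pos: [0.5735, -0.0038, 0.0072]
tool_rot: [0.704, -0.036, 0.708, 0.037]
contact_force: [-0.6, 0.6, -0.8]
gripper_width: 0.103
```

```bash
python3 - <<'E'
from h import *
grab("side");st()
print(delta([.58,-.0233,.0025],down(5.8)))
E
```

```text
10.12 [ 0.5745 -0.0039  0.0086] tipbox [  -6.425  -248.7619   10.8317] F [ 0.4474 -0.0962 -0.0211] w 0.105 v 0.027
(array([ 0.242, -0.797,  0.138]), array([ 0.031, -0.028, -0.024]))
```

Emit:
drive_tool([
  {"x": 0.15,"y": 0,"z": 0,"ax": 0,"ay": -0.03,"az": -0.02},
  {"x": 0.24,"y": 0,"z": 0,"ax": 0,"ay": -0.03,"az": -0.02},
  {"x": 0.26,"y": 0,"z": 0,"ax": 0,"ay": -0.03,"az": -0.02},
])

```text
time: 10.37
tool_pos: [0.5753, -0.0039, 0.0034]
tool_rot: [0.707, -0.037, 0.705, 0.037]
contact_force: [0.1, -0.9, -0.4]
gripper_width: 0.107
```

```bash
python3 - <<'E'
from h import *
st();print(pose()[1].as_matrix()[:,0])
E
```

```text
10.37 [ 0.5753 -0.0039  0.0034] tipbox [  -5.641  -249.0029    6.1487] F [ 0.0901 -0.8524 -0.3704] w 0.107 v 0.008
[ 0.0026  0.0001 -1.    ]
```

Emit:
drive_tool([
  {"x": 0.06,"y": 0,"z": 0,"ax": 0,"ay": 0,"az": 0},
  {"x": 0.08,"y": 0,"z": 0,"ax": 0,"ay": 0,"az": 0},
])

```text
time: 10.53
tool_pos: [0.5753, -0.004, 0.0015]
tool_rot: [0.707, -0.037, 0.705, 0.037]
contact_force: [-0.8, -0.2, 4.5]
gripper_width: 0.102
```

Emit:
drive_tool([
  {"x": 0,"y": 0,"z": 0,"ax": 0,"ay": 0,"az": 0},
  {"x": 0,"y": 0,"z": 0,"ax": 0,"ay": 0,"az": 0},
  {"x": 0,"y": 0,"z": 0,"ax": 0,"ay": 0,"az": 0},
  {"x": -0.4,"y": 0,"z": 0,"ax": 0,"ay": 0,"az": 0},
  {"x": -1.2,"y": 0,"z": 0,"ax": 0,"ay": 0,"az": 0},
], hand=0.35)

```text
time: 10.95
tool_pos: [0.5722, -0.0037, 0.0285]
tool_rot: [0.704, -0.036, 0.708, 0.037]
contact_force: [-0.5, 0.6, -0.3]
gripper_width: 0.355
```

```bash
python3 - <<'E'
from h import *
f=grab("side","s16");zoom(f["img"],150,150,350,300,4,"s16a");st()
E
```

```text
11.0 [ 0.5766 -0.0042  0.0347] tipbox [  -4.5304 -249.6117   37.7532] F [3.8727 0.3343 2.3418] w 0.353 v 0.103
```

View pics/s16a.png

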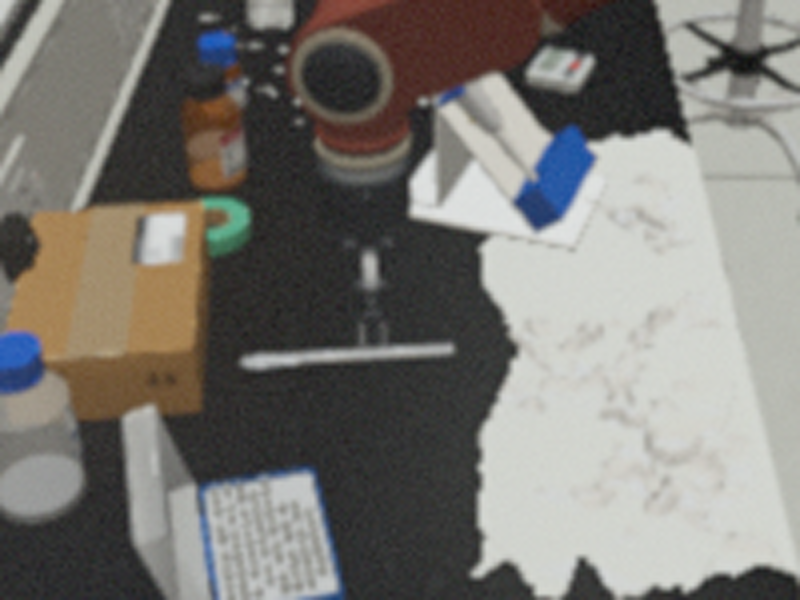

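```bash
python3 - <<'E'
from h import *
print(delta([.40,-.14,.34],down(-20)))
E
```

```text
(array([-12.247,  -4.678,  -7.527]), array([ 5.191,  0.059, -0.005]))
```

Emit:
drive_tool([
  {"x": -1.6,"y": 0,"z": 0,"ax": 0.3,"ay": 0,"az": 0},
  {"x": -4,"y": -1,"z": -2,"ax": 1.7,"ay": 0,"az": 0},
  {"x": -12.2,"y": -4.7,"z": -7.5,"ax": 5.2,"ay": 0,"az": 0},
  {"x": -12.2,"y": -4.7,"z": -7.5,"ax": 5.2,"ay": 0,"az": 0},
  {"x": -12.2,"y": -4.7,"z": -7.5,"ax": 5.2,"ay": 0,"az": 0},
], hand=1)

```text
time: 11.42
tool_pos: [0.4878, -0.0696, 0.1994]
tool_rot: [0.697, 0.125, 0.695, -0.124]
contact_force: [0.9, -1.0, 0.2]
gripper_width: 0.996
```

```bash
python3 - <<'E'
from h import *
st();print(delta([.40,-.14,.34],down(-20)))
E
```

```text
11.42 [ 0.4878 -0.0696  0.1994] tipbox [-125.9646 -337.4824  202.2048] F [ 0.8667 -0.9821  0.1728] w 0.996 v 0.909
(array([-5.63 , -3.856, -2.302]), array([-0.059,  0.026, -0.008]))
```

Emit:
drive_tool([
  {"x": -4.8,"y": -3.4,"z": -1.8,"ax": 0,"ay": 0,"az": 0},
  {"x": -4.8,"y": -3.4,"z": -1.8,"ax": 0,"ay": 0,"az": 0},
  {"x": -4.8,"y": -3.4,"z": -1.8,"ax": 0,"ay": 0,"az": 0},
  {"x": -4.8,"y": -3.4,"z": -1.8,"ax": 0,"ay": 0,"az": 0},
  {"x": -4.8,"y": -3.4,"z": -1.8,"ax": 0,"ay": 0,"az": 0},
])

```text
time: 11.83
tool_pos: [0.4175, -0.1363, 0.325]
tool_rot: [0.701, 0.123, 0.691, -0.126]
contact_force: [0.2, 0.2, -0.0]
gripper_width: 0.998
```

```bash
python3 - <<'E'
from h import *
f=grab("wrist","w20");st()
E
```

```text
11.88 [ 0.4177 -0.1351  0.3217] tipbox [-210.3063 -382.9067  325.3263] F [-1.0868  0.7172 -0.4814] w 1.001 v 0.065
```

View pics/w20.png

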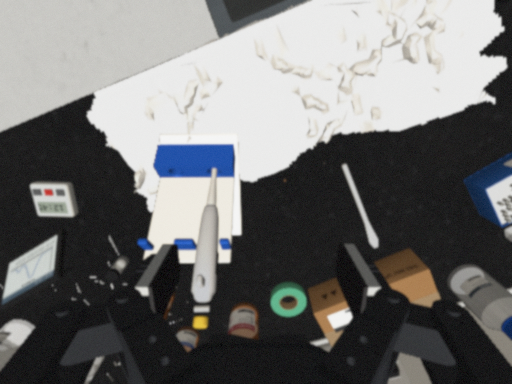

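```bash
python3 - <<'E'
from h import *
f=load("w20");zoom(f["img"],130,120,260,345,3,"w20a");zoom(f["img"],170,220,250,335,6,"w20b")
E
```

```text
(no output)
```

View pics/w20a.png

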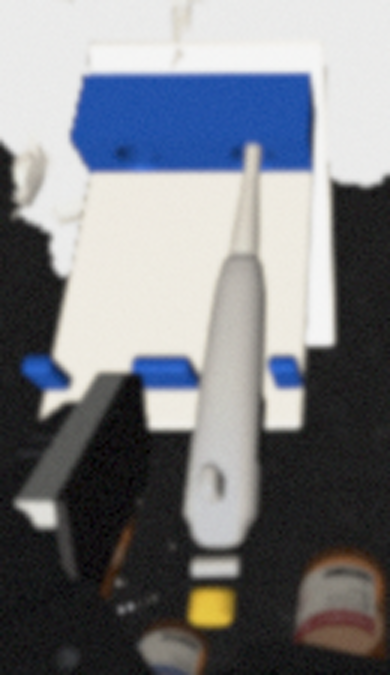

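View pics/w20b.png

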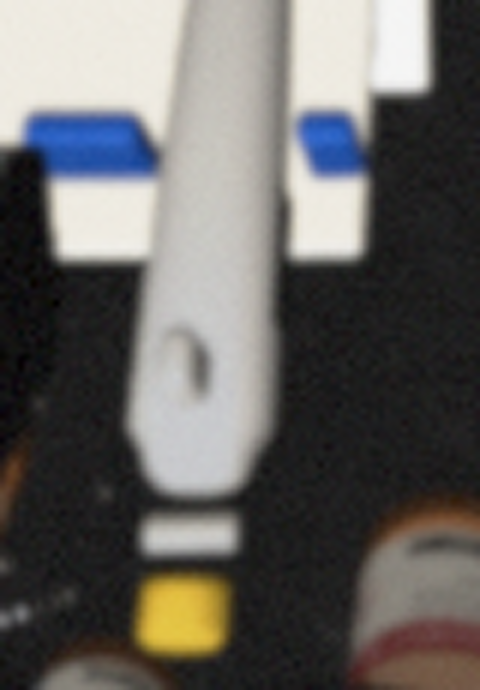

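```bash
cat > fitp.py <<'E'
from h import *
from scipy.optimize import least_squares
t=load("top1");sd=load("side1");w=load("w20")
tb=lambda x,y:(260+x/6,170+y/6);sb=lambda x,y:(225+x/8,140+y/8)
wb=lambda x,y:(170+x/6,220+y/6);wa=lambda x,y:(130+x/3,120+y/3)
E_=[(w,wb(183,648),.254),(w,wa(244,257),.100),(w,wb(190,535),.236),
 (t,tb(277,68),.252),(t,tb(262,100),.228),(t,tb(172,285),.100),
 (sd,sb(196,80),.252),(sd,sb(226,122),.225),(sd,sb(392,335),.100)]
L_=[(w,wa(253,152)),(w,wb(222,230)),(t,tb(147,345)),(t,tb(222,190)),(sd,sb(318,230)),(sd,sb(462,432))]
def ax(v):
    return v[:3],np.array([np.sin(v[4])*np.cos(v[3]),np.sin(v[4])*np.sin(v[3]),np.cos(v[4])])
def res(v,views,parts=False):
    n,d=ax(v);r=[]
    for f,uv,s in E_:
        if any(f is q for q in views): r+=list(proj(f,n+s*d)-uv)
    for f,uv in L_:
        if any(f is q for q in views):
            a,b=proj(f,n),proj(f,n+.25*d);e=(b-a)/np.linalg.norm(b-a);u=np.array(uv)-a;r.append(e[0]*u[1]-e[1]*u[0])
    r.append((v[4]-np.radians(40))/np.radians(.5)) # prior tilt
    return np.array(r)
if __name__=="__main__":
  for nm,vw in (("all",(t,sd,w)),("w",(w,)),("w+t",(w,t)),("s+t",(sd,t))):
    r=least_squares(res,[.41,-.21,.03,-.35,.7],args=(vw,));n,d=ax(r.x)
    print(nm,n,np.degrees(r.x[3:]),"grip",n+.215*d,"rms",np.sqrt((r.fun**2).mean()).round(2),np.abs(r.fun).max().round(2))
E
python3 fitp.py
```

```text
all [ 0.4035 -0.2043  0.0251] [-19.9641  40.4638] grip [ 0.5347 -0.2519  0.1887] rms 0.9 1.92
w [ 0.3999 -0.2016  0.0302] [-19.7813  39.9759] grip [ 0.5299 -0.2483  0.195 ] rms 0.42 0.88
w+t [ 0.4032 -0.2042  0.0256] [-19.8939  40.5521] grip [ 0.5346 -0.2518  0.1889] rms 1.04 1.89
s+t [ 0.4045 -0.2059  0.0241] [-19.8425  40.3216] grip [ 0.5354 -0.2531  0.1881] rms 0.93 2.18
```

```bash
python3 - <<'E'
from h import *
st();print(delta([.53,-.25,.28],down(-20)),sensors.state()["joint_pos"])
E
```

```text
11.88 [ 0.4177 -0.1351  0.3217] tipbox [-210.3063 -382.9067  325.3263] F [-1.0868  0.7172 -0.4814] w 1.001 v 0.065
(array([ 1.727, -2.762,  5.788]), array([-0.04 ,  0.11 ,  0.005])) [-0.4832 -0.4543  1.9017  0.0009  1.6846 -1.7014]
```

Emit:
drive_tool([
  {"x": 0.8,"y": -1.4,"z": 2.5,"ax": 0,"ay": 0.1,"az": 0},
  {"x": 1.6,"y": -2.7,"z": 5.5,"ax": 0,"ay": 0.1,"az": 0},
  {"x": 1.6,"y": -2.7,"z": 5.5,"ax": 0,"ay": 0.1,"az": 0},
  {"x": 1.6,"y": -2.7,"z": 5.5,"ax": 0,"ay": 0.1,"az": 0},
  {"x": 1.6,"y": -2.7,"z": 5.5,"ax": 0,"ay": 0.1,"az": 0},
])

```text
time: 12.3
tool_pos: [0.5246, -0.246, 0.2705]
tool_rot: [0.691, 0.125, 0.702, -0.122]
contact_force: [-1.0, 0.3, -0.9]
gripper_width: 0.999
```

```bash
python3 - <<'E'
from h import *
grab("top");f=grab("wrist","w21");st();zoom(f["img"],160,120,350,384,2.9,"w21a")
E
```

```text
12.4 [ 0.5232 -0.2436  0.2739] tipbox [-135.5706 -514.4857  274.9157] F [-0.17   -0.2041  0.1412] w 0.998 v 0.071
```

View pics/w21.png

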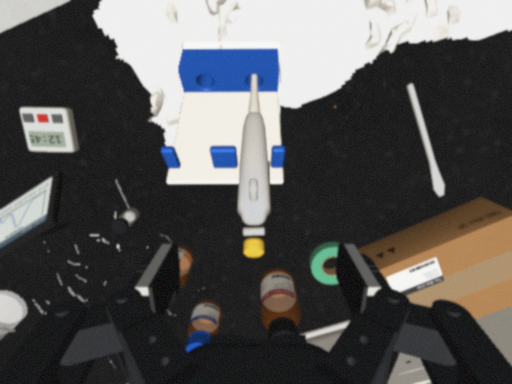

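View pics/w21a.png

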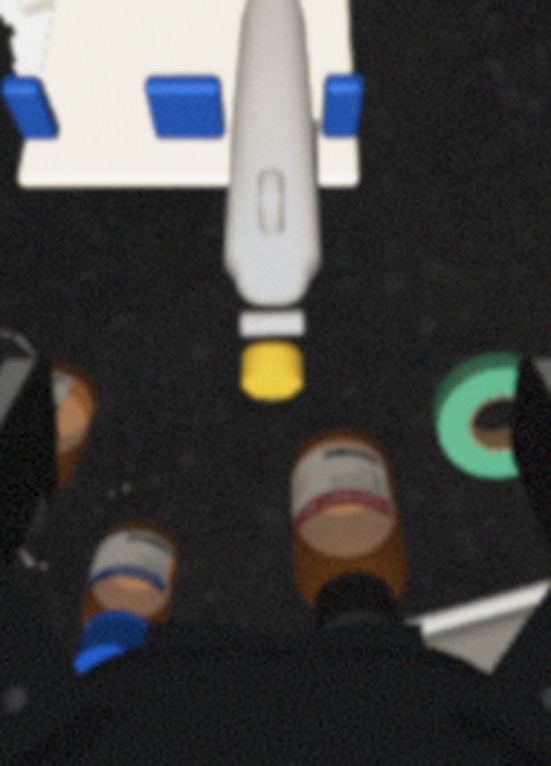

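```bash
cat > fitp2.py <<'E'
from fitp import *
w2=load("w21");z=lambda x,y:(160+x/2.9,120+y/2.9)
E_+=[(w2,z(272,392),.254),(w2,z(273,322),.232),(w2,(253.5,112),.100)]
L_+=[(w2,(254,78)),(w2,z(272,190))]
for nm,vw in (("all",(t,sd,w,w2)),("w2",(w2,)),("w+w2",(w,w2)),("w2+t+s",(w2,t,sd))):
    r=least_squares(res,[.41,-.21,.03,-.35,.7],args=(vw,));n,d=ax(r.x)
    print(nm,n,np.degrees(r.x[3:]),"grip",n+.215*d,"rms",np.sqrt((r.fun**2).mean()).round(2),np.abs(r.fun).max().round(2))
print(delta([.533,-.251,.19],down(-20)))
print(delta([.533,-.251,.169],down(-20)))
E
python3 fitp2.py
```

```text
all [ 0.4013 -0.204   0.0284] [-19.9258  41.4002] grip [ 0.535  -0.2525  0.1897] rms 1.25 3.38
w2 [ 0.399  -0.2043  0.0389] [-19.5865  40.1181] grip [ 0.5296 -0.2507  0.2033] rms 0.72 1.64
w+w2 [ 0.4008 -0.2039  0.0296] [-19.854   41.2001] grip [ 0.534  -0.252   0.1914] rms 1.47 2.93
w2+t+s [ 0.4013 -0.2047  0.0305] [-19.7542  41.0954] grip [ 0.5343 -0.2525  0.1925] rms 1.25 3.35
(array([ 3.35 , -0.15 ,  0.515]), array([-0.009, -0.155, -0.027]))
(array([ 4.19 , -0.152,  0.526]), array([-0.009, -0.155, -0.027]))
```

Emit:
drive_tool([
  {"x": 0.8,"y": -0.15,"z": 0.5,"ax": 0,"ay": -0.15,"az": 0},
  {"x": 1.8,"y": -0.15,"z": 0.5,"ax": 0,"ay": -0.15,"az": 0},
  {"x": 2.8,"y": -0.15,"z": 0.5,"ax": 0,"ay": -0.15,"az": 0},
  {"x": 3.6,"y": -0.15,"z": 0.5,"ax": 0,"ay": -0.15,"az": 0},
  {"x": 4.0,"y": -0.15,"z": 0.5,"ax": 0,"ay": -0.15,"az": 0},
])

```text
time: 12.82
tool_pos: [0.5314, -0.2494, 0.1744]
tool_rot: [0.697, 0.123, 0.696, -0.122]
contact_force: [-0.0, 1.1, -0.6]
gripper_width: 0.998
```

```bash
python3 - <<'E'
from h import *
f=grab("wrist","w22");g=grab("side","s22");st();zoom(g["img"],200,130,330,220,6,"s22a");print(delta([.533,-.252,.171],down(-20)))
E
```

```text
12.92 [ 0.5316 -0.2499  0.1753] tipbox [-128.9386 -522.5553  178.0194] F [ 0.2653 -0.384  -0.2175] w 1.001 v 0.057
(array([ 0.174, -0.062,  0.08 ]), array([ 0.002,  0.019, -0.02 ]))
```

View pics/w22.png

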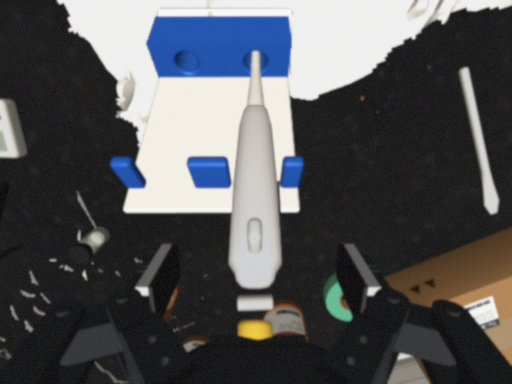

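View pics/s22a.png

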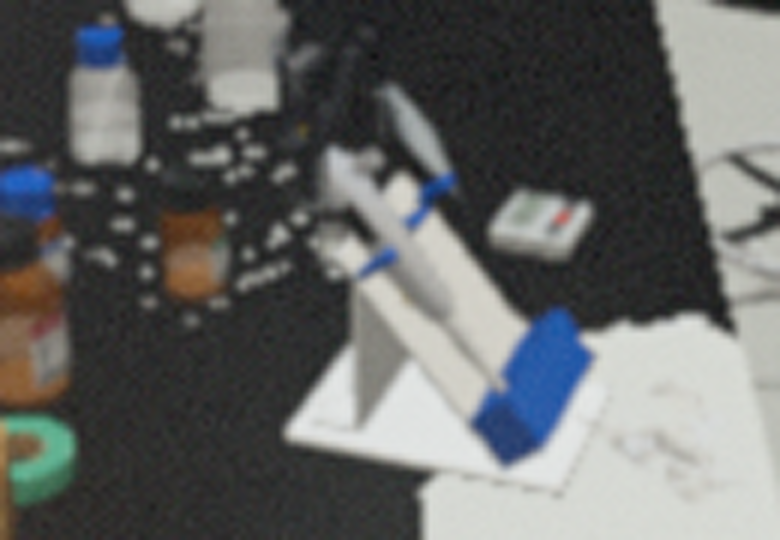

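Emit:
drive_tool([
  {"x": 0.15,"y": -0.06,"z": 0.08,"ax": 0,"ay": 0,"az": 0},
  {"x": 0.17,"y": -0.06,"z": 0.08,"ax": 0,"ay": 0,"az": 0},
  {"x": 0.17,"y": -0.06,"z": 0.08,"ax": 0,"ay": 0,"az": 0},
  {"x": 0.17,"y": -0.06,"z": 0.08,"ax": 0,"ay": 0,"az": 0},
  {"x": 0.17,"y": -0.06,"z": 0.08,"ax": 0,"ay": 0,"az": 0},
], hand=0)

```text
time: 13.33
tool_pos: [0.5351, -0.2541, 0.1748]
tool_rot: [0.699, 0.123, 0.694, -0.123]
contact_force: [-0.5, 0.1, 1.2]
gripper_width: 0.326
```

```bash
python3 - <<'E'
from h import *
f=grab("wrist","w23");st();print(sensors.state()["ft_torque"])
zoom(f["img"],150,120,360,384,2.2,"w23a")
E
```

```text
13.38 [ 0.535  -0.2541  0.1747] tipbox [-126.8554 -527.5453  177.9909] F [-1.3419  0.4802  2.2492] w 0.324 v 0.007
[0.0588 0.1598 0.003 ]
```

View pics/w23a.png

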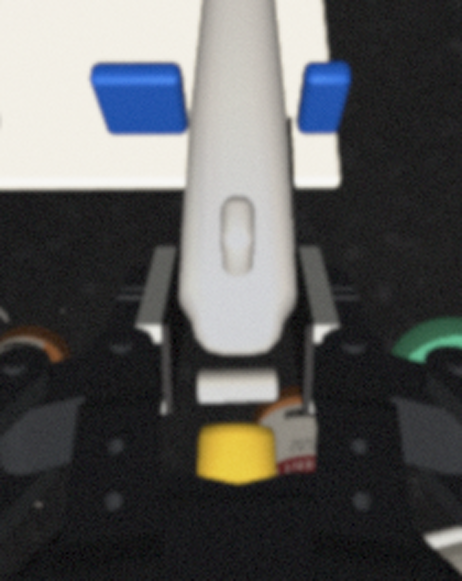

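Emit:
drive_tool([
  {"x": -0.15,"y": 0,"z": 0.13,"ax": 0,"ay": 0,"az": 0},
  {"x": -0.46,"y": 0,"z": 0.39,"ax": 0,"ay": 0,"az": 0},
  {"x": -0.77,"y": 0,"z": 0.64,"ax": 0,"ay": 0,"az": 0},
  {"x": -1.07,"y": 0,"z": 0.9,"ax": 0,"ay": 0,"az": 0},
  {"x": -1.38,"y": 0,"z": 1.16,"ax": 0,"ay": 0,"az": 0},
])

```text
time: 13.8
tool_pos: [0.5622, -0.264, 0.2089]
tool_rot: [0.698, 0.123, 0.694, -0.123]
contact_force: [-0.9, 0.7, -1.1]
gripper_width: 0.326
```

```bash
python3 - <<'E'
from h import *
g=grab("side","s24");st();print(sensors.state()["ft_torque"])
zoom(g["img"],200,110,330,210,6,"s24a")
E
```

```text
13.85 [ 0.5637 -0.2647  0.2111] tipbox [-101.7591 -545.1066  214.5852] F [-2.2492  0.8974  1.4423] w 0.329 v 0.021
[0.2408 0.4284 0.0025]
```

View pics/s24a.png

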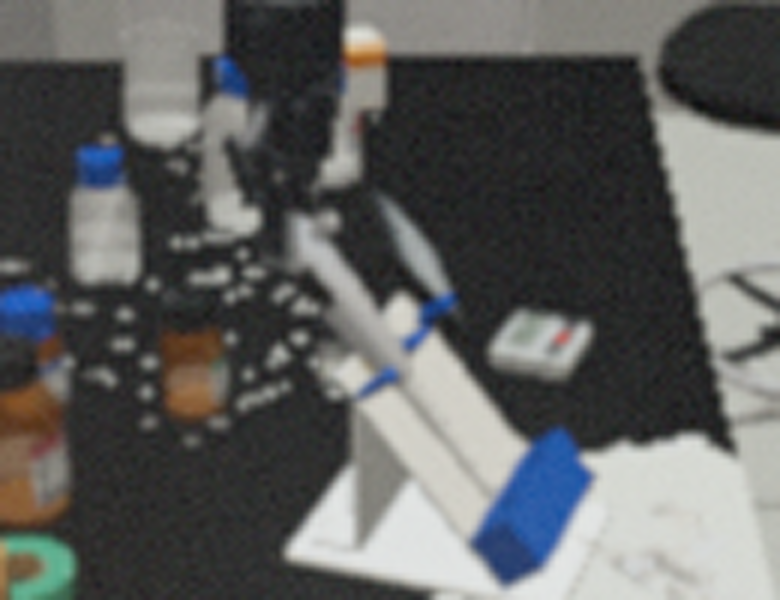

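Emit:
drive_tool([
  {"x": -0.4,"y": 0,"z": 0.33,"ax": 0,"ay": 0,"az": 0},
  {"x": -0.85,"y": 0,"z": 0.65,"ax": 0,"ay": 0,"az": 0},
  {"x": -1.6,"y": 0,"z": 0.9,"ax": 0,"ay": 0,"az": 0},
  {"x": -2.5,"y": 0,"z": 0.9,"ax": 0,"ay": 0,"az": 0},
  {"x": -3.5,"y": 0,"z": 0.9,"ax": 0,"ay": 0,"az": 0},
])

```text
time: 14.27
tool_pos: [0.5826, -0.2713, 0.2955]
tool_rot: [0.698, 0.123, 0.695, -0.123]
contact_force: [0.7, -0.2, -0.7]
gripper_width: 0.327
```

```bash
python3 - <<'E'
from h import *
g=grab("side","s25");st();s=sensors.state();print(s["ft_torque"],s["joint_pos"])
zoom(g["img"],200,80,330,200,6,"s25a")
E
```

```text
14.32 [ 0.5845 -0.2725  0.3033] tipbox [ -83.6066 -557.9123  307.5098] F [0.5223 0.3158 4.8818] w 0.326 v 0.093
[-0.0626 -0.1013 -0.0013] [-0.5524  0.057   1.4896  0.002   1.5797 -1.7735]
```

View pics/s25a.png

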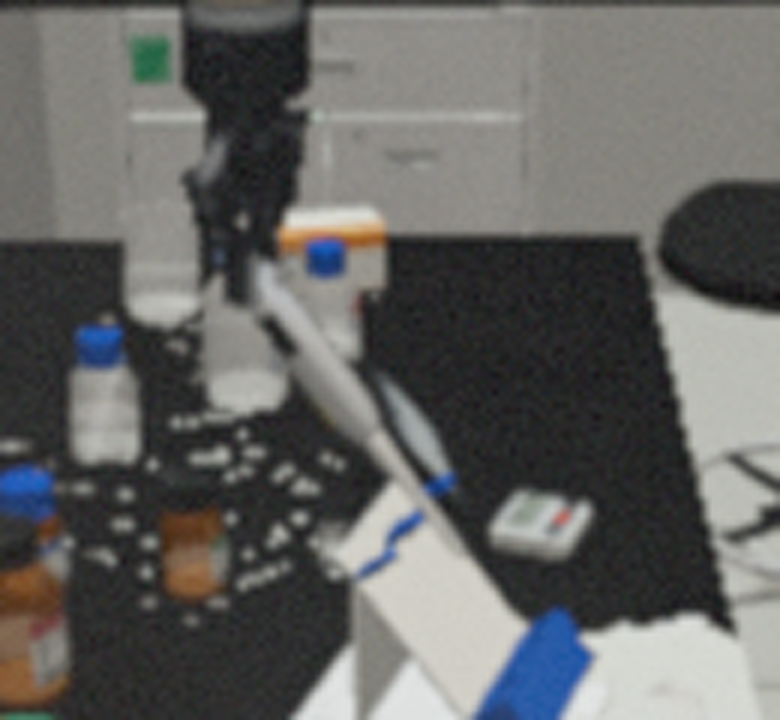

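Emit:
drive_tool([
  {"x": -1,"y": 0,"z": 0,"ax": 0,"ay": -1,"az": 0},
  {"x": -2,"y": 0,"z": 0,"ax": 0,"ay": -2.4,"az": 0},
  {"x": -3,"y": 0,"z": 0,"ax": 0,"ay": -3.8,"az": 0},
  {"x": -3.8,"y": 0,"z": 0,"ax": 0,"ay": -5.2,"az": 0},
  {"x": -4.2,"y": 0,"z": 0,"ax": 0,"ay": -6.6,"az": 0},
])

```text
time: 14.73
tool_pos: [0.5828, -0.2718, 0.4074]
tool_rot: [0.87, 0.081, 0.461, -0.154]
contact_force: [0.2, 0.9, -0.3]
gripper_width: 0.327
```

```bash
python3 - <<'E'
from h import *
st();s=sensors.state();print(s["joint_pos"])
p,r=pose();print(delta([.56,.05,.42],down(0,40)))
E
```

```text
14.73 [ 0.5828 -0.2718  0.4074] tipbox [-102.0709 -544.9008  472.3708] F [ 0.2216  0.8752 -0.3042] w 0.327 v 1.367
[-0.6164 -0.3251  1.7457  0.1615  1.1461 -1.8607]
(array([-3.39 , 11.777, -4.067]), array([-3.191, -1.161,  2.434]))
```

Emit:
drive_tool([
  {"x": -0.3,"y": 0.9,"z": -0.3,"ax": -0.6,"ay": -0.4,"az": 0.5},
  {"x": -0.7,"y": 2.3,"z": -0.8,"ax": -1.3,"ay": -0.7,"az": 1},
  {"x": -1.1,"y": 3.8,"z": -1.3,"ax": -2,"ay": -0.9,"az": 1.5},
  {"x": -1.5,"y": 5.3,"z": -1.8,"ax": -2.6,"ay": -1,"az": 2},
  {"x": -1.9,"y": 6.8,"z": -2.3,"ax": -3.2,"ay": -1.1,"az": 2.4},
])

```text
time: 15.15
tool_pos: [0.5697, -0.0848, 0.4093]
tool_rot: [0.903, 0.002, 0.43, 0.001]
contact_force: [1.1, 0.2, -0.8]
gripper_width: 0.328
```

```bash
python3 - <<'E'
from h import *
st();s=sensors.state();print(s["joint_pos"])
p,r=pose();print(r.as_matrix());print(delta([.58,.15,.42],down(15,40)))
E
```

```text
15.15 [ 0.5697 -0.0848  0.4093] tipbox [ -59.741  -330.8021  481.7117] F [ 1.1374  0.2361 -0.8254] w 0.328 v 0.793
[-0.4003 -0.5442  1.9211  0.278   1.1399 -2.0048]
[[ 0.6296 -0.0007  0.7769]
 [ 0.0043  1.     -0.0025]
 [-0.7769  0.005   0.6296]]
(array([-0.035,  9.395,  0.566]), array([-2.344, -0.187,  1.86 ]))
```

Emit:
drive_tool([
  {"x": 0,"y": 1.4,"z": 0.1,"ax": -0.6,"ay": 0,"az": 0.4},
  {"x": 0,"y": 2.9,"z": 0.2,"ax": -1.2,"ay": -0.1,"az": 0.9},
  {"x": 0,"y": 4.4,"z": 0.3,"ax": -1.8,"ay": -0.2,"az": 1.4},
  {"x": 0,"y": 5.9,"z": 0.4,"ax": -2.3,"ay": -0.2,"az": 1.8},
  {"x": 0,"y": 7.2,"z": 0.5,"ax": -2.3,"ay": -0.2,"az": 1.8},
])

```text
time: 15.57
tool_pos: [0.5801, 0.0952, 0.4181]
tool_rot: [0.899, -0.054, 0.419, 0.115]
contact_force: [1.3, 0.4, -1.1]
gripper_width: 0.326
```

```bash
python3 - <<'E'
from h import *
g=grab("side","s26");t=grab("top","t26");w=grab("wrist","w26")
zoom(g["img"],120,60,360,310,2.4,"s26a")
st();s=sensors.state();print(s["joint_pos"])
p,r=pose();print(r.as_matrix())
E
```

```text
15.72 [0.58   0.0964 0.4182] tipbox [  -2.2544 -135.8936  492.1743] F [ 0.287  -0.3287 -0.1561] w 0.33 v 0.061
[-0.0579 -0.5267  1.9003  0.2246  1.1045 -1.9195]
[[ 0.622  -0.2554  0.7402]
 [ 0.1632  0.9668  0.1965]
 [-0.7658 -0.0015  0.6431]]
```

View pics/s26a.png

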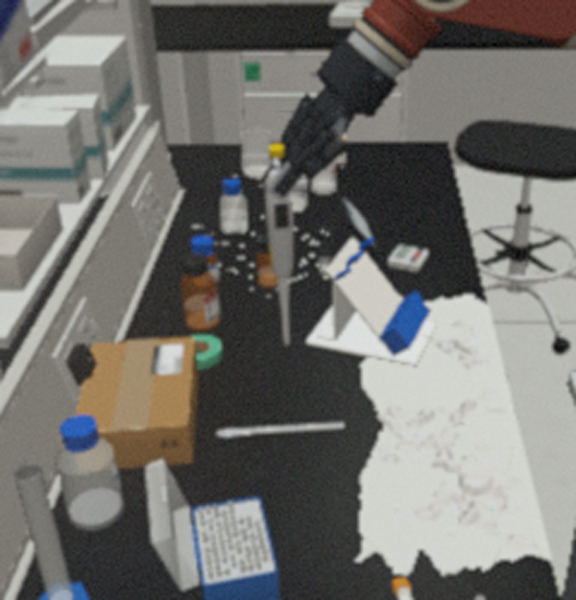

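View pics/w26.png

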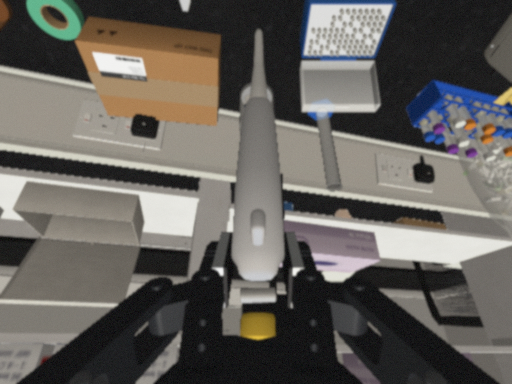

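```bash
python3 - <<'E'
from h import *
f=load("t26");zoom(f["img"],110,120,290,260,4,"t26a")
g=load("s26");w=load("w26");zoom(w["img"],200,10,320,130,5,"w26n")
p,r=pose()
rg=R.from_quat([.123,.694,-.123,.699]) # at grip (x,y,z,w)
pg=np.array([.535,-.2541,.1747])
for tilt in (40,41):
    a=np.radians(tilt);y=np.radians(-19.9);d=np.array([np.sin(a)*np.cos(y),np.sin(a)*np.sin(y),np.cos(a)])
    n=np.array([.534,-.252,.1905])-.215*d
    dn=r.apply(rg.inv().apply(d));nn=p+r.apply(rg.inv().apply(n-pg))
    print(tilt,"axis now",dn,"nose",nn,[proj(c,nn) for c in (g,f,w)],"plunger",[proj(c,nn+.254*dn) for c in (g,f,w)])
E
```

```text
40 axis now [0.0054 0.0054 1.    ] nose [0.5674 0.0939 0.2144] [array([240.1759, 203.5305]), array([181.5684, 176.7502]), array([257.915 ,  26.9596])] plunger [array([235.7415, 120.5733]), array([159.5566, 163.9449]), array([260.5382, 341.6879])]
41 axis now [0.0223 0.0099 0.9997] nose [0.5638 0.093  0.2144] [array([241.4406, 203.3335]), array([181.8575, 178.0194]), array([257.9233,  22.8213])] plunger [array([235.4767, 120.6034]), array([159.4901, 163.6481]), array([260.5231, 341.7168])]
```

View pics/t26a.png

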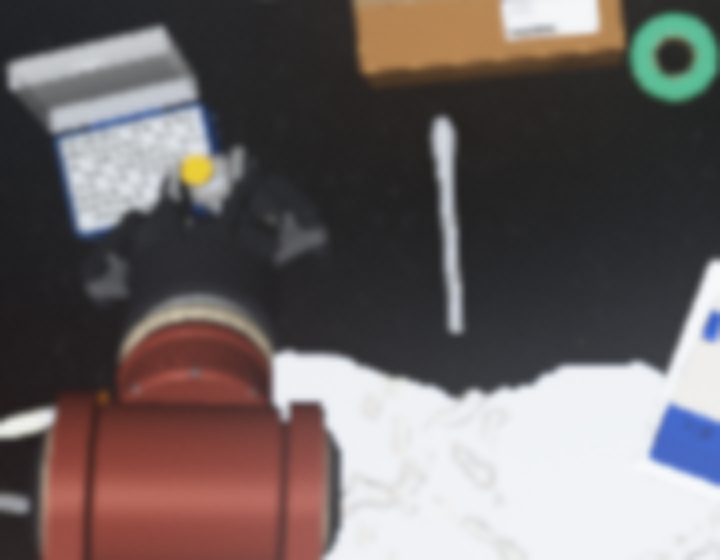

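View pics/w26n.png

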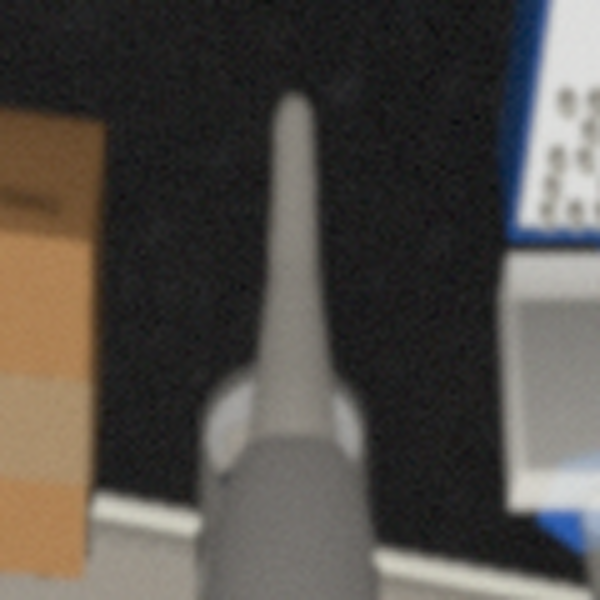

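```bash
python3 - <<'E'
from h import *
p,r=pose()
print(delta(p+[.062,.156,0],r), delta(p+[.062,.156,-.124],r))
E
```

```text
(array([2.561, 5.4  , 3.062]), array([0., 0., 0.])) (array([ 6.359,  5.407, -0.128]), array([0., 0., 0.]))
```

Emit:
drive_tool([
  {"x": 0.5,"y": 1.1,"z": 0.6,"ax": 0,"ay": 0,"az": 0},
  {"x": 1.1,"y": 2.4,"z": 1.3,"ax": 0,"ay": 0,"az": 0},
  {"x": 1.8,"y": 3.8,"z": 2.1,"ax": 0,"ay": 0,"az": 0},
  {"x": 2.3,"y": 4.9,"z": 2.8,"ax": 0,"ay": 0,"az": 0},
  {"x": 2.56,"y": 5.4,"z": 3.06,"ax": 0,"ay": 0,"az": 0},
])

```text
time: 16.13
tool_pos: [0.644, 0.252, 0.4172]
tool_rot: [0.899, -0.054, 0.419, 0.115]
contact_force: [-0.8, -1.0, -1.4]
gripper_width: 0.327
```

```bash
cat >> h.py <<'E'
def nose():
    p,r=pose();rg=R.from_quat([.123,.694,-.123,.699]);pg=np.array([.535,-.2541,.1747])
    a=np.radians(39.8);y=np.radians(-19.9);d=np.array([np.sin(a)*np.cos(y),np.sin(a)*np.sin(y),np.cos(a)])
    n=np.array([.534,-.252,.1905])-.215*d
    return p+r.apply(rg.inv().apply(n-pg)),r.apply(rg.inv().apply(d))
E
python3 - <<'E'
from h import *
g=grab("side","s27");w=grab("wrist","w27")
zoom(g["img"],150,100,310,310,3,"s27a")
st();print(sensors.state()["joint_pos"])
n,d=nose();print(n,d,proj(g,n),proj(w,n))
p,r=pose();rc,_=R.align_vectors([[0,0,1]],[d]);r2=rc*r;p2=p+(boxp(0,0,.090)-n)
print(delta(p2,r),np.degrees((r.inv()*r2).as_rotvec())/5)
E
```

```text
16.23 [0.6435 0.2509 0.4162] tipbox [ 98.6121  -2.848  489.8498] F [ 0.2157 -0.3855 -1.1652] w 0.33 v 0.045
[ 0.2675 -0.259   1.7057 -0.0101  0.9996 -1.5568]
[0.631  0.2486 0.2123] [0.0051 0.0049 1.    ] [211.3522 238.0619] [258.1635  27.1575]
(array([ 3.716,  0.081, -3.184]), array([0., 0., 0.])) [ 0.0251 -0.0703  0.03  ]
```

View pics/s27a.png

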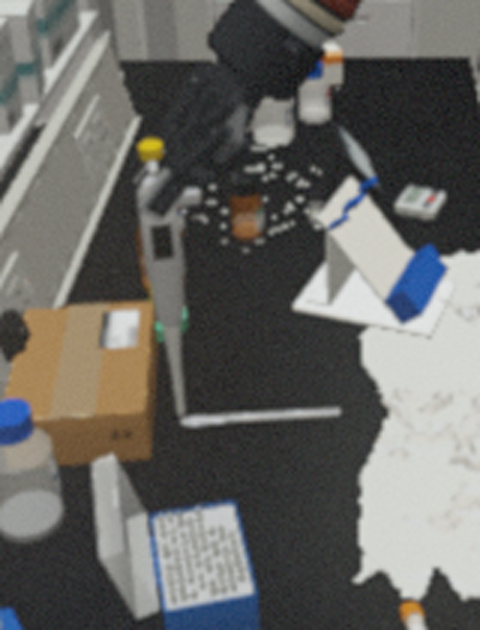

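View pics/w27.png

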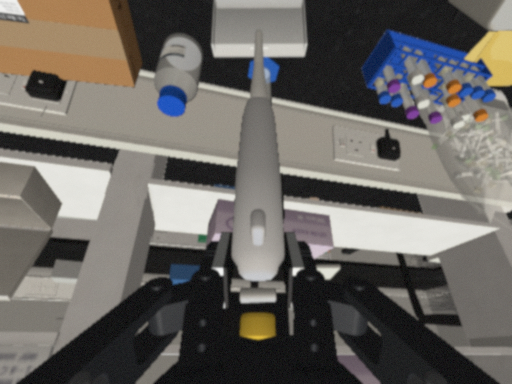

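Emit:
drive_tool([
  {"x": 0.5,"y": 0.08,"z": -0.43,"ax": 0,"ay": -0.07,"az": 0.03},
  {"x": 1.4,"y": 0.08,"z": -1.2,"ax": 0,"ay": -0.07,"az": 0.03},
  {"x": 2.3,"y": 0.08,"z": -1.97,"ax": 0,"ay": -0.07,"az": 0.03},
  {"x": 3.2,"y": 0.08,"z": -2.74,"ax": 0,"ay": -0.07,"az": 0.03},
  {"x": 3.55,"y": 0.08,"z": -3.04,"ax": 0,"ay": -0.07,"az": 0.03},
])

```text
time: 16.65
tool_pos: [0.6393, 0.2484, 0.294]
tool_rot: [0.898, -0.053, 0.421, 0.114]
contact_force: [-0.5, -0.2, -2.6]
gripper_width: 0.329
```

```bash
python3 - <<'E'
from h import *
g=grab("side","s28");t=grab("top","t28")
zoom(g["img"],150,130,290,310,4,"s28a")
zoom(t["img"],100,120,260,240,4,"t28a")
st();print(sensors.state()["joint_pos"])
n,d=nose();print(n,d,proj(g,n),proj(g,boxp(0,0,.05)),proj(t,n+.254*d))
p,r=pose();p2=p+(boxp(0,0,.090)-n);print(delta(p2,r)[0])
E
```

```text
16.75 [0.64   0.2491 0.2963] tipbox [ 94.6389  -3.9892 370.1264] F [ 0.1116  0.4152 -0.7713] w 0.325 v 0.084
[ 0.266  -0.2299  1.8782 -0.0106  0.7961 -1.5533]
[0.6278 0.2472 0.0924] [0.0038 0.0028 1.    ] [216.1595 271.8284] [216.7294 283.5861] [111.751  145.7159]
[ 0.122  0.095 -0.005]
```

View pics/s28a.png

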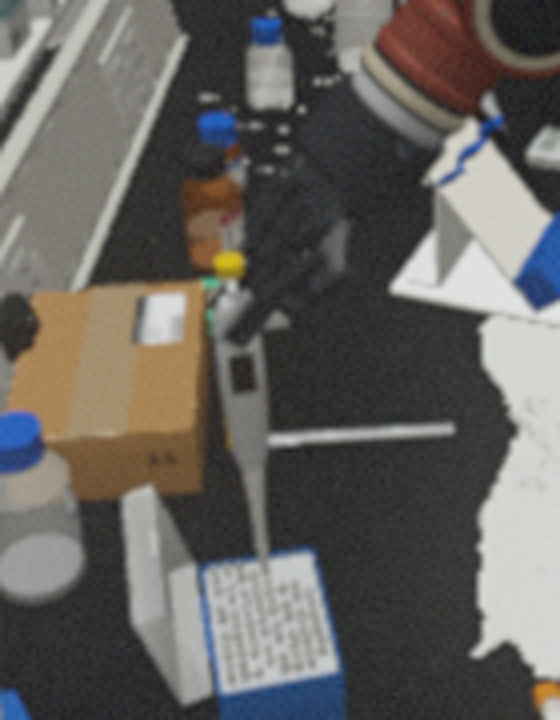

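View pics/t28a.png

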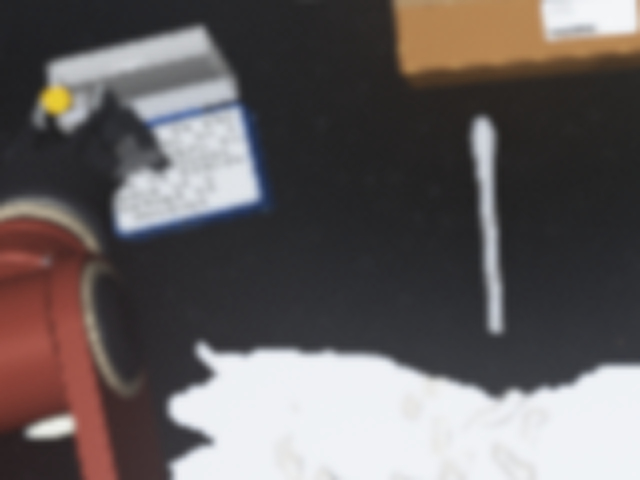

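Emit:
drive_tool([
  {"x": 0.03,"y": 0.05,"z": 0,"ax": 0,"ay": 0,"az": 0},
  {"x": 0.05,"y": 0.09,"z": 0,"ax": 0,"ay": 0,"az": 0},
  {"x": 0.05,"y": 0.09,"z": 0,"ax": 0,"ay": 0,"az": 0},
  {"x": 0.05,"y": 0.09,"z": 0,"ax": 0,"ay": 0,"az": 0},
  {"x": 0.05,"y": 0.09,"z": 0,"ax": 0,"ay": 0,"az": 0},
])

```text
time: 17.17
tool_pos: [0.6418, 0.2538, 0.3016]
tool_rot: [0.901, -0.053, 0.416, 0.116]
contact_force: [0.3, -0.6, -0.0]
gripper_width: 0.327
```

Emit:
drive_tool([
  {"x": 0,"y": 0,"z": 0,"ax": 0,"ay": 0,"az": 0},
  {"x": 0,"y": 0,"z": 0,"ax": 0,"ay": 0,"az": 0},
  {"x": 0,"y": 0,"z": 0,"ax": 0,"ay": 0,"az": 0},
  {"x": 0,"y": 0,"z": 0,"ax": 0,"ay": 0,"az": 0},
  {"x": 0,"y": 0,"z": 0,"ax": 0,"ay": 0,"az": 0},
])

```text
time: 17.58
tool_pos: [0.6412, 0.2536, 0.2996]
tool_rot: [0.9, -0.053, 0.417, 0.116]
contact_force: [0.5, -0.5, -1.1]
gripper_width: 0.325
```

```bash
python3 - <<'E'
from h import *
g=grab("side","s29");zoom(g["img"],150,130,350,340,3,"s29a")
st();n,d=nose();print(n,d,proj(g,n))
E
```

```text
17.63 [0.6412 0.2536 0.2996] tipbox [ 96.5242   0.2136 373.9128] F [ 0.0633 -0.0637 -0.3278] w 0.325 v 0.002
[0.6302 0.2521 0.0956] [-0.0022  0.0009  1.    ] [214.9525 272.2578]
```

View pics/s29a.png

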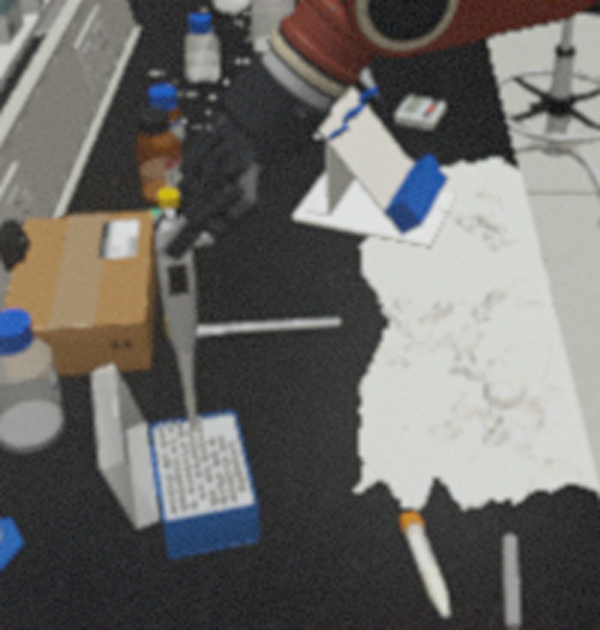

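Emit:
drive_tool([
  {"x": 0.1,"y": -0.04,"z": -0.08,"ax": 0,"ay": 0,"az": 0},
  {"x": 0.2,"y": -0.06,"z": -0.17,"ax": 0,"ay": 0,"az": 0},
  {"x": 0.25,"y": -0.06,"z": -0.21,"ax": 0,"ay": 0,"az": 0},
  {"x": 0.25,"y": -0.06,"z": -0.21,"ax": 0,"ay": 0,"az": 0},
  {"x": 0.25,"y": -0.06,"z": -0.21,"ax": 0,"ay": 0,"az": 0},
])

```text
time: 18.05
tool_pos: [0.6416, 0.252, 0.291]
tool_rot: [0.9, -0.053, 0.417, 0.116]
contact_force: [0.6, 0.4, -0.3]
gripper_width: 0.328
```

Emit:
drive_tool([
  {"x": 0,"y": 0,"z": 0,"ax": 0,"ay": 0,"az": 0},
  {"x": 0,"y": 0,"z": 0,"ax": 0,"ay": 0,"az": 0},
  {"x": 0,"y": 0,"z": 0,"ax": 0,"ay": 0,"az": 0},
  {"x": 0,"y": 0,"z": 0,"ax": 0,"ay": 0,"az": 0},
  {"x": 0,"y": 0,"z": 0,"ax": 0,"ay": 0,"az": 0},
])

```text
time: 18.47
tool_pos: [0.6417, 0.2522, 0.2917]
tool_rot: [0.9, -0.053, 0.417, 0.116]
contact_force: [-0.4, 0.0, -1.3]
gripper_width: 0.327
```

```bash
python3 - <<'E'
from h import *
from plant import workorder
g=grab("side","s30");zoom(g["img"],150,130,350,340,3,"s30a")
st();n,d=nose();print(n,d)
s=sensors.state()
if abs(n[2]-.088)<.01 and np.abs(s["joint_vel"]).max()<.03: print(workorder.job_done())
E
```

```text
18.52 [0.6417 0.2522 0.2917] tipbox [ 96.6126  -1.2901 366.0639] F [ 0.0035 -0.169  -1.443 ] w 0.33 v 0.002
[0.6308 0.2507 0.0877] [-0.0026  0.0008  1.    ]
the job is handed in; nothing more can be done
None
```

View pics/s30a.png

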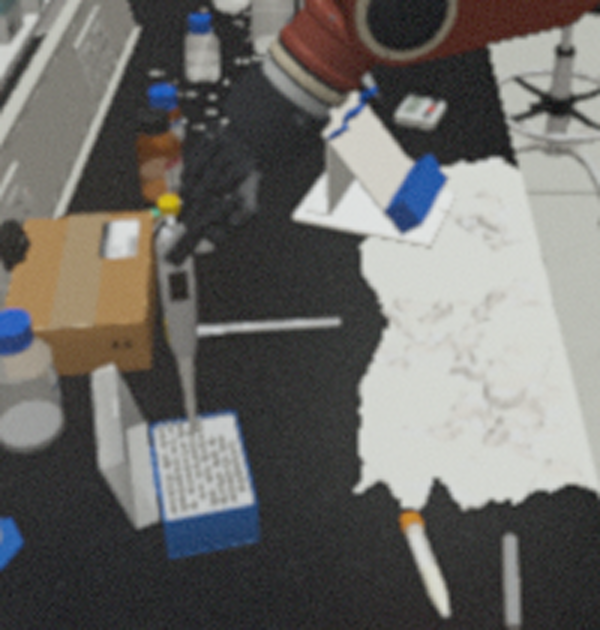

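The job is handed in at 18.5 s, in the order asked. The spatula levered the lid open until it rested on its stop. I then laid the spatula flat and let go of it about 20 mm from where it first lay. The pipette came out of the stand, was turned upright and is held over the open box. From the side camera, the gripper never touched the box.

**Last checks:**
- **Pipette position:** by the arm's pose and the measured grip, the nose is about 2 mm from the box middle and about 38 mm above the rim. The axis is within about 0.2° of upright and the arm was still. The side picture agrees to about 1 pixel, though camera calibration is only good to about 2 mm.
- **Bench:** the last side picture shows the lid still open and the spatula flat. The tube, marker and timer are where they were. The vial is only seen in wrist pictures and was last seen before the pipette was gripped. The arm did not work near it.
- **Forces:** the highest contact force I read was about 6 N. It came as the blade pressed against the box front and when the fingertips touched the bench.

**Disagreements:** the views differed by up to about 14 mm on the height of the pipette's grip point. I used the combined fit, and the grip came out as planned.

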